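Close the painted porcelain boxes with their own lids

ROBOT

A 6-joint arm with a two-finger parallel gripper is mounted at the origin on the work surface. World frame = base frame: x ahead of the robot, y to its left, z up, the work surface at z = 0. Lengths are in m, angles in rad, forces in N, time in s.
With the tool pointing down it reaches from about 0.3 to 0.775 m from the base axis. Payload 14.6 kg.
Tool frame: the origin (TCP) lies on the centre line of the jaws, within the pads' length; the fingertips stand ctrl.tcp_to_tips ahead of it and the grasp point (between the pads) lies 2 mm behind it (ctrl.tcp_to_tips is the distance from the TCP to the fingertips, in m); z points along the fingers, y is the line along which they close (so a half turn about z gives the same grasp; the last joint's range is limited). The gripper opens to 94 mm and grips with 3 to 60 N. Pads are 16 mm wide; open, the fingers measure 119 mm over their backs; the gripper's body (75 mm by 177 mm) begins 78 mm behind the grasp point.
Start: joints at [-1.304, 0.3, 1.521, -0, 1.321, -0.067], TCP at [0.18, -0.52, 0.222] pointing down, gripper open.
Joint ranges: [-3.03, 3.03], [-0.79, 2.21], [0.23, 2.52], [-1.04, 4.18], [0, 3.07], [-2.55, 2.55]. Speed limits (rad/s): [2.22, 2.22, 2.57, 3.14, 3.14, 3.14].

INTERFACE

Orientations are given as [roll, pitch, yaw] about the fixed x, y, z axes, in that order (R = Rz(yaw) Ry(pitch) Rx(roll)).
In Python, from station import telemetry, viewer, hand_in, ctrl gives the robot as it stands.
- The arm moves only by the tool step_arm, never from a script. Its argument "plan" is a list of rows, each an object of numbers: "dx", "dy", "dz": the shift along the tool's x, y, z scaled (see below); "rx", "ry", "rz": the turn, a rotation vector about the tool's x, y, z scaled (see below); "claw": the closure, from 0 (fully open) to 1 (shut). In form: [{"dx": .., "dy": .., "dz": .., "rx": .., "ry": .., "rz": .., "claw": ..}, ...]. A call has 1 to 10 rows; each row shifts and turns the commanded pose from where the row before left it, along the tool's axes as they then stand; what a row does not reach is not made up. The controller multiplies each number of a shift by 0.1 m and each number of a turn by 90 degrees. A row lasts 1/10 s, in which the tool goes at most 50 mm and 8.59 degrees, less where a joint would pass 70% of its speed; a pose out of reach is approached as far as the arm can. A call with a number of a shift or a turn outside -1 to 1 is refused whole. A call with a gripper value outside its range is refused whole. The fingers move at their own pace and stop on an object; "grip_force" is the grip in N (left out, the last holds). Time passes only in rows, so rows that do not move let the fingers close. It gives the time, the measured TCP pose, the force, the opening and the grip force at its end, in the units of the state.
- telemetry.get_obs(): the state, without advancing time (a new reading comes with each control period).
- viewer.camera(name): name is "side" or "top" or "wrist"; returns a dict with "img" (480x640x3 uint8, red, green, blue), "z_map" (480x640 float32, m along the optical axis (not along the pixel's ray), 0 where there is no reading), "fx", "fy", "cx", "cy" (pixels), "dist" ([k1, k2, p1, p2, k3] as OpenCV has them; the pictures are not rectified), "R" (3x3) and "t" (3): a world point X has camera coordinates R X + t; the wrist camera has in their place "tool_from_camera" (4x4, takes a point from camera to tool coordinates, whose origin is the TCP and whose axes are the flange's). Camera axes: x right, y down, z forward; pixel columns grow to the right and rows downward; lengths in m; the calibration is good to about 2 mm. A picture is of the moment at which its call begins: read the wrist's pose just before it.
- hand_in(): hands the job in; it is judged then, once.
Trained networks look in a picture, given as the dict that the camera call returned (one of the last four; its "shot" number tells which), for a name from the list of things; names that differ only in an ending like _2 or _b are one class to them, and where a whole thing is asked for, a point or a joint stands for the part that bears it (a point fixed in the world has none). Each returns a list of dicts, best first, with "score" (0 to 1); they miss things now and then, are a little off and sometimes report something else, mostly with a low value. They report only what shows in the picture. A call takes as long as a camera call. They do not tell look-alikes from the thing itself.
- viewer.recognise(target, picture): "rect" ([left, top, right, bottom] in pixels, round what is visible of it).
The state is a dict: "time_s": time; "qpos": joint angles; "joint_vel": joint speeds; "tau": joint torques, N m; "ee_pos": TCP position; "eef_rot": TCP orientation; "force": force on the tool from outside, world axes, zero at the start; "moment": the same for the moment, N m; "grip_width": finger opening in m; "grip_force": force on a finger pad.
Only numpy, scipy, OpenCV 4.12 (cv2) and the standard library are available. Lean on these libraries where they do the work, as an engineer would, in place of code of your own. Each camera call takes 0.05 s, during which the arm holds its last target. There are 200 camera calls.

TASK

Close the four painted porcelain boxes for the kiln: put each loose lid, knob up, on the box of its own shape and size, so that it is seated flat on the rim, with the sides of the square and oblong lids in line with the sides of their boxes. Set the lids down gently, do not drop or ram them, and leave the boxes standing where they are.

Things in the scene. Friction and masses are not known exactly. Their poses are not given: they have to be found in the camera images.
- lid_big_round_center (a point): Lid of the big round porcelain box, white with a thin blue line, loose, about 80 g, lying knob up. Plate round, 96 mm in diameter; the plug under it is 60 mm in diameter. 35 mm high: plug 0 to 6 mm, plate 6 to 11 mm, round upright knob 18 mm in diameter in the middle 11 to 35 mm. The point is on the middle axis half-way up (17.5 mm above its underside); z is up.
- lid_small_round_center (a point): Lid of the small round porcelain box, white with a thin blue line, loose, about 80 g, lying knob up. Plate round, 68 mm in diameter; the plug under it is 32 mm in diameter. 35 mm high: plug 0 to 6 mm, plate 6 to 11 mm, round upright knob 18 mm in diameter in the middle 11 to 35 mm. The point is on the middle axis half-way up (17.5 mm above its underside); z is up.
- lid_square_center (a point): Lid of the square porcelain box, white with a thin blue line, loose, about 80 g, lying knob up. Plate 84 x 84 mm; the plug under it is 50 x 50 mm. 35 mm high: plug 0 to 6 mm, plate 6 to 11 mm, upright ridge knob 36 mm long (along x), 14 mm thick (along y) in the middle 11 to 35 mm. The point is on the middle axis half-way up (17.5 mm above its underside); z is up; x and y run along the sides.
- lid_oblong_center (a point): Lid of the oblong porcelain box, white with a thin blue line, loose, about 80 g, lying knob up. Plate 112 mm (along its x) x 68 mm (along its y); the plug under it is 78 x 34 mm. 35 mm high: plug 0 to 6 mm, plate 6 to 11 mm, upright ridge knob 36 mm long (along x), 14 mm thick (along y) in the middle 11 to 35 mm. The point is on the middle axis half-way up (17.5 mm above its underside); z is up; x and y run along the sides.
- box_big_round: The big round porcelain box, open at the top, white with two thin blue lines, loose, about 300 g, standing on the table. round, 88 mm outer and 78 mm inner diameter; 40 mm high, walls and floor 5 mm. Origin at the middle of its underside; z up. With its lid seated the plug is inside, the plate lies flat on the rim, and the lid's point stands 51.5 mm above this origin.
- box_small_round: The small round porcelain box, open at the top, white with two thin blue lines, loose, about 300 g, standing on the table. round, 60 mm outer and 50 mm inner diameter; 40 mm high, walls and floor 5 mm. Origin at the middle of its underside; z up. With its lid seated the plug is inside, the plate lies flat on the rim, and the lid's point stands 51.5 mm above this origin.
- box_square: The square porcelain box, open at the top, white with two thin blue lines, loose, about 300 g, standing on the table. 76 x 76 mm outside, 66 x 66 mm inside; 40 mm high, walls and floor 5 mm. Origin at the middle of its underside; z up, x and y along its sides. With its lid seated the plug is inside, the plate lies flat on the rim, and the lid's point stands 51.5 mm above this origin.
- box_oblong: The oblong porcelain box, open at the top, white with two thin blue lines, loose, about 300 g, standing on the table. 104 mm (along its x) x 60 mm (along its y) outside, 94 x 50 mm inside; 40 mm high, walls and floor 5 mm. Origin at the middle of its underside; z up, x and y along its sides. With its lid seated the plug is inside, the plate lies flat on the rim, and the lid's point stands 51.5 mm above this origin.
Mind the look-alikes: they are no part of the job. What is shaped like the part that bears lid_square_center but green or orange is not meant. Leave any turquoise look-alike of the box_oblong alone.

How it is judged:
At the end, for the whole second after the job is handed in: Every lid rests released on its own box: within 13 mm of the middle, height right to 3 mm (plug inside), level to 0.08 rad, the square and oblong lids in line with their boxes to 0.21 rad (the square one any way round); every box upright, within 40 mm of where it started; all at rest (horizontal distance between lid_big_round_center and box_big_round below 0.013 m and z of lid_big_round_center in the frame of box_big_round between 0.0485 and 0.0545 m and angle between each of lid_big_round_center, box_big_round, lid_small_round_center, box_small_round, lid_square_center, box_square, lid_oblong_center, box_oblong's own z axis and vertical below 0.08 rad and distance of each of box_big_round, box_small_round, box_square, box_oblong from where it was at the start of the episode below 0.04 m and linear speed of each of lid_big_round, box_big_round, lid_small_round, box_small_round, lid_square, box_square, lid_oblong, box_oblong below 0.02 m/s and horizontal distance between lid_small_round_center and box_small_round below 0.013 m and z of lid_small_round_center in the frame of box_small_round between 0.0485 and 0.0545 m and horizontal distance between lid_square_center and box_square below 0.013 m and z of lid_square_center in the frame of box_square between 0.0485 and 0.0545 m and (angle between the x axis of lid_square_center and the x axis of box_square, either way round below 0.21 rad or angle between the x axis of lid_square_center and the y axis of box_square, either way round below 0.21 rad) and horizontal distance between lid_oblong_center and box_oblong below 0.013 m and z of lid_oblong_center in the frame of box_oblong between 0.0485 and 0.0545 m and angle between the x axis of lid_oblong_center and the x axis of box_oblong, either way round below 0.21 rad); the robot touches nothing.
It fails at once if a lid is dropped (let go and falling faster than 0.5 m/s, a drop of about 13 mm) ((contact force between the fingers and lid_big_round below 0.1 N and linear speed of lid_big_round above 0.5 m/s) or (contact force between the fingers and lid_small_round below 0.1 N and linear speed of lid_small_round above 0.5 m/s) or (contact force between the fingers and lid_square below 0.1 N and linear speed of lid_square above 0.5 m/s) or (contact force between the fingers and lid_oblong below 0.1 N and linear speed of lid_oblong above 0.5 m/s)).
It fails at once if a lid is rammed onto its box (contact force over 60 N) (contact force between lid_big_round and box_big_round above 60 N or contact force between lid_small_round and box_small_round above 60 N or contact force between lid_square and box_square above 60 N or contact force between lid_oblong and box_oblong above 60 N).
It also fails if it takes over 102 s, if anything falls off the work surface, if the arm or the gripper's body presses on something with over 40 N, if the wrist force passes 120 N, or if a joint passes its speed limit or range.

## Working session

There is one attempt and no reset: what is moved stays moved. The work goes in short steps, Python scripts to look and compute and a tool call to move; the robot and the scene stay as the last step left them, time stands still between calls to the robot, and variables do not carry over. Pictures are saved under pics/ and viewed, at most 14 in all, crops included, and the job is handed in when it is done.

Besides the shell and the picture viewer there is one more tool, called after "Call:" as name(argument=value, ...) on one line, values as JSON. step_arm: Moves the arm, as the interface text tells. Shifts and turns lie within -1 to 1; 1 stands for 0.1 m of shift or 90 degrees of turn. Its arguments: {"type":"object","properties":{"plan":{"type":"array"},"grip_force":{"type":"number"}},"required":["plan"]}

```bash
mkdir -p pics
cat > h.py <<'E'
import numpy as np, cv2
from station import telemetry, viewer, hand_in, ctrl
from scipy.spatial.transform import Rotation as Ro
def world(d, T=None):
    h,w=d["z_map"].shape
    K=np.array([[d["fx"],0,d["cx"]],[0,d["fy"],d["cy"]],[0,0,1.]])
    u,v=np.meshgrid(np.arange(w),np.arange(h))
    p=cv2.undistortPoints(np.stack([u,v],-1).reshape(-1,1,2).astype(np.float64),K,np.array(d["dist"])).reshape(h,w,2)
    z=d["z_map"]; P=np.dstack([p[...,0]*z,p[...,1]*z,z]).astype(float)
    if "R" in d: W=(P-np.array(d["t"]))@np.array(d["R"])
    else:
        A=np.array(d["tool_from_camera"]); P=P@A[:3,:3].T+A[:3,3]
        W=P@T[:3,:3].T+T[:3,3]
    W[z==0]=np.nan
    return W
def save(n,img): cv2.imwrite("pics/"+n,cv2.cvtColor(img,cv2.COLOR_RGB2BGR))
E
python3 - <<'E'
from h import *
o=telemetry.get_obs();print(o,ctrl.tcp_to_tips)
names=["lid_big_round_center","lid_small_round_center","lid_square_center","lid_oblong_center","box_big_round","box_small_round","box_square","box_oblong"]
for c in ["top","side"]:
    d=viewer.camera(c);save(c+"0.png",d["img"]);W=world(d);np.savez(c+"0.npz",W=W,img=d["img"])
    print(c,"cam at",-np.array(d["R"]).T@d["t"])
    for n in names:
        for r in viewer.recognise(n,d)[:4]:
            b=np.round(r["rect"]).astype(int);u,v=(b[0]+b[2])//2,(b[1]+b[3])//2
            print(n,b,round(r["score"],2),W[v,u].round(3))
E
```

```text
{'time_s': 0.0, 'qpos': array([-1.30358475e+00,  3.00497175e-01,  1.52158423e+00, -7.36715680e-06,
        1.32067616e+00, -6.65776449e-02]), 'joint_vel': array([ 0.00205659,  0.00243856, -0.00016423, -0.00055572,  0.00022805,
        0.00027311]), 'tau': array([-3.95842537e-03, -5.31817281e+01, -3.52734482e+01,  7.07033440e-02,
        2.44013371e-02, -5.81030963e-05]), 'ee_pos': array([ 0.18013793, -0.51941087,  0.22187068]), 'eef_rot': array([-3.14042985e+00, -7.03798858e-05,  3.33791008e-01]), 'force': array([ 0.37849742, -0.18259447, -0.16199218]), 'moment': array([ 0.01061639, -0.02733952, -0.01300735]), 'grip_force': 0.0, 'grip_width': 0.09369725804210849} 0.017
top cam at [ 0.36070405 -0.04641673  1.02311901]
lid_big_round_center [142 185 183 227] 0.86 [0.602 0.303 0.02 ]
lid_small_round_center [254 254 287 288] 0.77 [0.449 0.064 0.034]
lid_small_round_center [418 182 447 216] 0.52 [ 0.602 -0.297  0.005]
lid_square_center [324 165 378 216] 0.77 [ 0.623 -0.116  0.026]
lid_square_center [442 320 482 372] 0.71 [ 0.281 -0.334  0.032]
lid_oblong_center [139 250 189 308] 0.95 [0.44
[... 551 characters left out ...]
355 260 401] 0.95 [0.602 0.318 0.026]
lid_small_round_center [317 281 344 305] 0.94 [0.449 0.084 0.019]
lid_square_center [247 219 290 251] 0.93 [ 0.631 -0.102  0.009]
lid_square_center [390 181 424 204] 0.79 [ 0.277 -0.322  0.018]
lid_oblong_center [286 360 356 416] 0.96 [0.44  0.311 0.015]
lid_oblong_center [283 179 303 202] 0.73 [ 0.594 -0.269  0.036]
box_big_round [322 232 354 263] 0.97 [ 0.448 -0.085  0.003]
box_small_round [282 177 306 204] 0.75 [ 0.591 -0.266  0.039]
box_square [330 184 366 210] 0.59 [ 0.441 -0.298  0.004]
box_oblong [230 261 278 310] 0.96 [0.626 0.069 0.005]
box_oblong [331 181 371 212] 0.66 [ 0.433 -0.305  0.004]
box_oblong [363 302 421 345] 0.61 [0.312 0.138 0.005]
```

Run:
```python
import cv2,numpy as np
a=cv2.imread("pics/top0.png")[150:390,120:500]
cv2.imwrite("pics/top0c.png",cv2.resize(a,None,fx=2.1,fy=2.1,interpolation=cv2.INTER_CUBIC))
```

```text
(no output)
```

View pics/top0c.png

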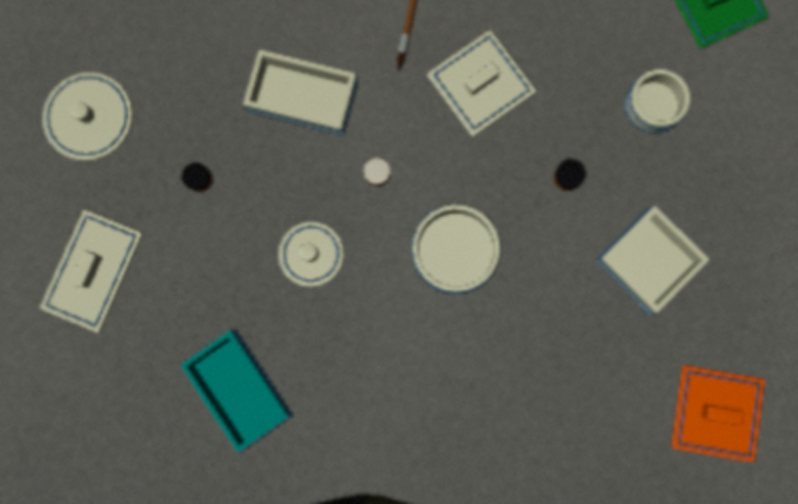

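The four white lids and four white boxes are all clear. Big round lid is at full-image (162,205), oblong lid (164,279), small round lid (270,271) and square lid (349,189). The boxes are oblong (263,193), small round (433,198), big round (337,268) and square (431,274). Candidates for the square lid are white (349,189), orange (463,346) and green (463,159), and the white one fits. For the oblong box, white (263,193) fits and turquoise (233,336) is the look-alike. This enlarged crop confirms both.

```bash
cat > fit.py <<'E'
from h import *
from scipy.optimize import minimize
# name: full size (lx,ly; round if ly None), z of bottom/top of silhouette body
M={"Lbig":(.096,None,.006,.011),"Lsmall":(.068,None,.006,.011),"Lsq":(.084,.084,.006,.011),"Lobl":(.112,.068,.006,.011),
   "Bbig":(.088,None,0,.04),"Bsmall":(.060,None,0,.04),"Bsq":(.076,.076,0,.04),"Bobl":(.104,.060,0,.04)}
def model(n):
    lx,ly,z0,z1=M[n]
    if ly is None:
        a=np.linspace(0,2*np.pi,48,endpoint=False);c=np.c_[np.cos(a),np.sin(a)]*lx/2
    else: c=np.array([[1,1],[1,-1],[-1,-1],[-1,1]])*[lx/2,ly/2]
    return c,z0,z1
def proj(d,X):
    K=np.array([[d["fx"],0,d["cx"]],[0,d["fy"],d["cy"]],[0,0,1.]])
    return cv2.projectPoints(X,cv2.Rodrigues(np.array(d["R"],float))[0],np.array(d["t"],float),K,np.array(d["dist"],float))[0][:,0]
def fit(d,n,g,yaws=None,S=8,zoff=0):
    """fit outline of n to the bright top face seen in d; g=(x,y) start"""
    c,z0,z1=model(n)
    img=d["img"].astype(np.float32).mean(2)
    u0,v0=proj(d,np.array([[g[0],g[1],z1]]))[0].astype(int);r=48
    a=max(u0-r,0);b=max(v0-r,0);cr=img[b:v0+r,a:u0+r]
    big=cv2.resize(cr,None,fx=S,fy=S,interpolation=cv2.INTER_LINEAR)
    _,m=cv2.threshold(cv2.GaussianBlur(big,(0,0),3).astype(np.uint8),0,255,cv2.THRESH_OTSU)
    k,_=cv2.findContours(m,cv2.RETR_EXTERNAL,cv2.CHAIN_APPROX_NONE)
    ctr=np.array([(u0-a)*S,(v0-b)*S])
    k=min((q for q in k if cv2.contourArea(q)>300*S),key=lambda q:np.linalg.norm(q[:,0].mean(0)-ctr))
    m=np.zeros_like(m);cv2.drawContours(m,[k],-1,255,-1)
    def cost(p):
        R=np.array([[np.cos(p[2]),-np.sin(p[2])],[np.sin(p[2]),np.cos(p[2])]]);q=c@R.T+p[:2]
        X=np.c_[q,np.full(len(q),z1+zoff)]
        uv=(proj(d,X)-[a,b]+.5)*S-.5
        h=np.zeros_like(m);cv2.fillPoly(h,[np.round(uv).astype(np.int32)],255)
        return 1-(h&m).sum()/float((h|m).sum())if False else 1-np.count_nonzero(h&m)/np.count_nonzero(h|m)
    best=None
    for y in ([0] if M[n][1] is None else np.arange(-1.4,1.6,.35)):
        s=np.array([g[0],g[1],y]);si=np.vstack([s,s+[.01,0,0],s+[0,.01,0],s+[0,0,.3]])
        o=minimize(cost,s,method="Nelder-Mead",options=dict(initial_simplex=si,xatol=1e-4,fatol=1e-5,maxiter=150))
        if best is None or o.fun<best.fun:best=o
    return best.x.round(4),round(1-best.fun,3)
E
python3 - <<'E'
from fit import *
d=viewer.camera("top")
G={"Lbig":(.602,.303),"Lsmall":(.449,.064),"Lsq":(.623,-.116),"Lobl":(.44,.295),"Bbig":(.458,-.084),"Bsmall":(.602,-.297),"Bsq":(.435,-.276),"Bobl":(.628,.078)}
for n,g in G.items(): print(n,*fit(d,n,g))
W=world(d)
for u,v in [(214,234),(299,231),(391,233),(312,175),(500,440),(200,200)]:print(u,v,W[v-1:v+2,u-1:u+2].mean((0,1)).round(3), np.nanmax(W[v-6:v+7,u-6:u+7,2]).round(3))
E
```

```text
Lbig [ 0.6067  0.3089 -0.1323] 0.991
Lsmall [ 0.4526  0.0719 -0.2141] 0.991
Lsq [ 0.6296 -0.1115  0.591 ] 0.99
Lobl [0.4417 0.3018 2.7293] 0.99
Bbig [ 0.4521 -0.0781  0.3596] 0.976
Bsmall [ 0.601  -0.2943  0.0588] 0.96
Bsq [ 0.4345 -0.2779 -0.8232] 0.972
Bobl [0.6214 0.0782 1.2871] 0.99
214 234 [0.534 0.186 0.026] 0.031
299 231 [0.535 0.001 0.025] 0.031
391 233 [ 0.525 -0.198  0.027] 0.032
312 175 [ 0.665 -0.031  0.009] 0.013
500 440 [ 0.083 -0.409  0.   ] 0.006
200 200 [0.617 0.224 0.001] 0.006
```

Call:
step_arm(plan=[{"rz":-0.09,"claw":0.3},{"rz":-0.09,"claw":0.3},{"rz":-0.09,"claw":0.3},{"rz":-0.09,"claw":0.3},{"rz":-0.09,"claw":0.3},{"rz":-0.09,"claw":0.3},{"rz":-0.09,"claw":0.3},{"rz":-0.09,"claw":0.3},{"rz":-0.09,"claw":0.3},{"rz":-0.09,"claw":0.3}], grip_force=25)

```text
$.plan[0]: bad value
```

Call:
step_arm(plan=[{"rz":-0.09,"claw":0.3},{"rz":-0.09,"claw":0.3},{"rz":-0.08,"claw":0.3},{"claw":0.3}])

```text
$.plan[0]: bad value
```

```bash
cat >> h.py <<'E'
def go(x,y,z,yaw,o=None):
    """units of shift (tool axes now) and rz to reach a tool-down pose"""
    o=o or telemetry.get_obs();R=Ro.from_euler("xyz",o["eef_rot"])
    s=R.inv().apply(np.array([x,y,z])-o["ee_pos"])/.1
    T=Ro.from_euler("xyz",[np.pi,0,yaw]);r=(R.inv()*T).as_rotvec()/(np.pi/2)
    print("t",round(o["time_s"],2),"pos",o["ee_pos"].round(4),"rpy",o["eef_rot"].round(4),"w",round(o["grip_width"],4),"gf",round(o["grip_force"],1),"F",o["force"].round(1))
    print("shift",s.round(3),"rot",r.round(4))
E
python3 -c "
from h import *
go(.6296,-.1115,.10,2.162)"
```

```text
t 0.95 pos [ 0.1802 -0.5196  0.2225] rpy [ 3.1416 -0.      0.3338] w 0.0941 gf 0.0 F [ 0.3 -0.3  0.2]
shift [ 5.583 -2.384  1.225] rot [ 0.      0.     -1.1638]
```

Call:
step_arm(plan=[{"dx":0,"dy":0,"dz":0,"rx":0,"ry":0,"rz":-0.09,"claw":0.3},{"dx":0,"dy":0,"dz":0,"rx":0,"ry":0,"rz":-0.09,"claw":0.3},{"dx":0,"dy":0,"dz":0,"rx":0,"ry":0,"rz":-0.09,"claw":0.3},{"dx":0,"dy":0,"dz":0,"rx":0,"ry":0,"rz":-0.09,"claw":0.3},{"dx":0,"dy":0,"dz":0,"rx":0,"ry":0,"rz":-0.09,"claw":0.3},{"dx":0,"dy":0,"dz":0,"rx":0,"ry":0,"rz":-0.09,"claw":0.3},{"dx":0,"dy":0,"dz":0,"rx":0,"ry":0,"rz":-0.09,"claw":0.3},{"dx":0,"dy":0,"dz":0,"rx":0,"ry":0,"rz":-0.09,"claw":0.3},{"dx":0,"dy":0,"dz":0,"rx":0,"ry":0,"rz":-0.09,"claw":0.3},{"dx":0,"dy":0,"dz":0,"rx":0,"ry":0,"rz":-0.09,"claw":0.3}], grip_force=25)

```text
time_s: 1.95
ee_pos: [0.1802, -0.5196, 0.2225]
eef_rot: [-3.142, 0.0, 1.753]
force: [0.7, 0.0, 0.4]
grip_width: 0.0654
grip_force: 0.0
```

Call:
step_arm(plan=[{"dx":0,"dy":0,"dz":0,"rx":0,"ry":0,"rz":-0.09,"claw":0.3},{"dx":0,"dy":0,"dz":0,"rx":0,"ry":0,"rz":-0.09,"claw":0.3},{"dx":0,"dy":0,"dz":0,"rx":0,"ry":0,"rz":-0.084,"claw":0.3},{"dx":0,"dy":0,"dz":0,"rx":0,"ry":0,"rz":0,"claw":0.3}])

```text
time_s: 2.35
ee_pos: [0.1802, -0.5196, 0.2225]
eef_rot: [-3.142, 0.0, 2.164]
force: [0.4, 0.8, -0.6]
grip_width: 0.0658
grip_force: 0.0
```

```bash
python3 -c "
from h import *
go(.6296,-.1115,.10,2.162)"
```

```text
t 2.35 pos [ 0.1802 -0.5196  0.2225] rpy [-3.1416  0.      2.1643] w 0.0658 gf 0.0 F [ 0.4  0.8 -0.6]
shift [0.87  6.008 1.224] rot [-0.      0.      0.0015]
```

Call:
step_arm(plan=[{"dx":0.058,"dy":0.4,"dz":0.08,"rx":0,"ry":0,"rz":0,"claw":0.3},{"dx":0.058,"dy":0.4,"dz":0.08,"rx":0,"ry":0,"rz":0,"claw":0.3},{"dx":0.058,"dy":0.4,"dz":0.08,"rx":0,"ry":0,"rz":0,"claw":0.3},{"dx":0.058,"dy":0.4,"dz":0.08,"rx":0,"ry":0,"rz":0,"claw":0.3},{"dx":0.058,"dy":0.4,"dz":0.08,"rx":0,"ry":0,"rz":0,"claw":0.3},{"dx":0.058,"dy":0.4,"dz":0.08,"rx":0,"ry":0,"rz":0,"claw":0.3},{"dx":0.058,"dy":0.4,"dz":0.08,"rx":0,"ry":0,"rz":0,"claw":0.3},{"dx":0.058,"dy":0.4,"dz":0.08,"rx":0,"ry":0,"rz":0,"claw":0.3},{"dx":0.058,"dy":0.4,"dz":0.08,"rx":0,"ry":0,"rz":0,"claw":0.3},{"dx":0.058,"dy":0.4,"dz":0.08,"rx":0,"ry":0,"rz":0,"claw":0.3}])

```text
time_s: 3.35
ee_pos: [0.481, -0.2472, 0.1422]
eef_rot: [3.141, 0.0, 2.158]
force: [0.6, -1.0, 1.0]
grip_width: 0.066
grip_force: 0.0
```

Call:
step_arm(plan=[{"dx":0.058,"dy":0.4,"dz":0.08,"rx":0,"ry":0,"rz":0,"claw":0.3},{"dx":0.058,"dy":0.4,"dz":0.08,"rx":0,"ry":0,"rz":0,"claw":0.3},{"dx":0.058,"dy":0.4,"dz":0.08,"rx":0,"ry":0,"rz":0,"claw":0.3},{"dx":0.058,"dy":0.4,"dz":0.08,"rx":0,"ry":0,"rz":0,"claw":0.3},{"dx":0.058,"dy":0.4,"dz":0.08,"rx":0,"ry":0,"rz":0,"claw":0.3},{"dx":0,"dy":0,"dz":0,"rx":0,"ry":0,"rz":0,"claw":0.3}])

```text
time_s: 3.95
ee_pos: [0.6315, -0.1094, 0.1008]
eef_rot: [-3.141, -0.001, 2.161]
force: [-0.1, -0.9, -0.6]
grip_width: 0.0657
grip_force: 0.0
```

```bash
python3 -c "
from h import *
go(.6296,-.1115,.034,2.162)
d=viewer.camera('wrist');save('w1.png',d['img'])
"
```

```text
t 3.95 pos [ 0.6315 -0.1094  0.1008] rpy [-3.1410e+00 -1.4000e-03  2.1615e+00] w 0.0657 gf 0.0 F [-0.1 -0.9 -0.6]
shift [-0.007 -0.027  0.668] rot [-0.0004 -0.0009 -0.0003]
```

View pics/w1.png

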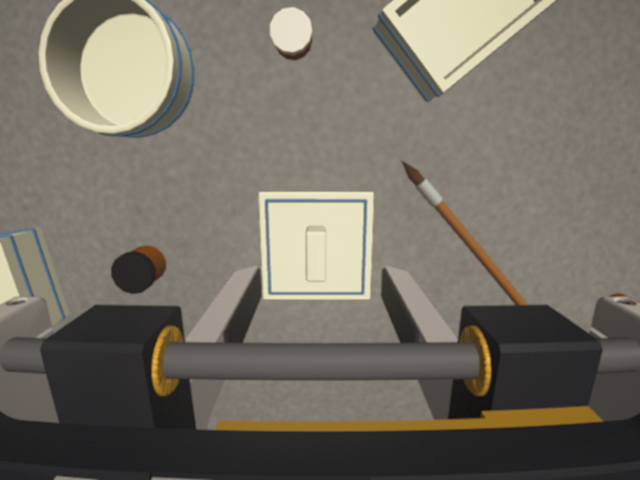

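The wrist view shows the white square lid, centre (316,245), square to the gripper and its ridge lying between the fingers. I'll descend and grip.

Call:
step_arm(plan=[{"dx":0,"dy":-0.027,"dz":0.2,"rx":0,"ry":0,"rz":0,"claw":0.3},{"dx":0,"dy":0,"dz":0.3,"rx":0,"ry":0,"rz":0,"claw":0.3},{"dx":0,"dy":0,"dz":0.17,"rx":0,"ry":0,"rz":0,"claw":0.3},{"dx":0,"dy":0,"dz":0,"rx":0,"ry":0,"rz":0,"claw":0.3},{"dx":0,"dy":0,"dz":0,"rx":0,"ry":0,"rz":0,"claw":0.7},{"dx":0,"dy":0,"dz":0,"rx":0,"ry":0,"rz":0,"claw":0.8},{"dx":0,"dy":0,"dz":0,"rx":0,"ry":0,"rz":0,"claw":1},{"dx":0,"dy":0,"dz":0,"rx":0,"ry":0,"rz":0,"claw":1},{"dx":0,"dy":0,"dz":0,"rx":0,"ry":0,"rz":0,"claw":1},{"dx":0,"dy":0,"dz":0,"rx":0,"ry":0,"rz":0,"claw":1}], grip_force=25)

```text
time_s: 5.0
ee_pos: [0.6276, -0.1144, 0.0356]
eef_rot: [3.141, 0.0, 2.162]
force: [-0.9, -0.5, -0.6]
grip_width: 0.0216
grip_force: 0.0
```

```bash
python3 -c "
from h import *
go(.4345,-.2779,.134,2.318)"
```

```text
t 5.0 pos [ 0.6276 -0.1144  0.0356] rpy [3.1414e+00 2.0000e-04 2.1622e+00] w 0.0216 gf 0.0 F [-0.9 -0.5 -0.6]
shift [-0.281 -2.515 -0.984] rot [ 0.0001  0.0001 -0.0992]
```

Call:
step_arm(plan=[{"dx":0,"dy":0,"dz":0,"rx":0,"ry":0,"rz":0,"claw":1},{"dx":0,"dy":0,"dz":0,"rx":0,"ry":0,"rz":0,"claw":1},{"dx":0,"dy":0,"dz":0,"rx":0,"ry":0,"rz":0,"claw":1}])

```text
time_s: 5.3
ee_pos: [0.6276, -0.1143, 0.0355]
eef_rot: [3.141, 0.0, 2.162]
force: [0.7, 1.0, 0.8]
grip_width: 0.0138
grip_force: 25.0
```

```bash
python3 -c "
from h import *
go(.4345,-.2779,.134,2.318)"
```

```text
t 5.3 pos [ 0.6276 -0.1143  0.0355] rpy [3.1414e+00 1.0000e-04 2.1622e+00] w 0.0138 gf 25.0 F [0.7 1.  0.8]
shift [-0.281 -2.515 -0.985] rot [ 0.0001  0.     -0.0992]
```

Call:
step_arm(plan=[{"dx":0,"dy":0,"dz":-0.1,"rx":0,"ry":0,"rz":0,"claw":1},{"dx":0,"dy":0,"dz":-0.25,"rx":0,"ry":0,"rz":0,"claw":1},{"dx":0,"dy":0,"dz":-0.3,"rx":0,"ry":0,"rz":0,"claw":1},{"dx":0,"dy":0,"dz":-0.24,"rx":0,"ry":0,"rz":0,"claw":1},{"dx":0,"dy":0,"dz":-0.1,"rx":0,"ry":0,"rz":-0.05,"claw":1},{"dx":0,"dy":0,"dz":0,"rx":0,"ry":0,"rz":-0.05,"claw":1},{"dx":0,"dy":0,"dz":0,"rx":0,"ry":0,"rz":0,"claw":1}])

```text
time_s: 6.0
ee_pos: [0.6276, -0.1145, 0.1353]
eef_rot: [3.141, 0.001, 2.32]
force: [-0.1, 0.1, -0.6]
grip_width: 0.0137
grip_force: 25.0
```

Call:
step_arm(plan=[{"dx":0,"dy":-0.15,"dz":0,"rx":0,"ry":0,"rz":0,"claw":1},{"dx":0.02,"dy":-0.3,"dz":0,"rx":0,"ry":0,"rz":0,"claw":1},{"dx":0.02,"dy":-0.36,"dz":0,"rx":0,"ry":0,"rz":0,"claw":1},{"dx":0.02,"dy":-0.36,"dz":0,"rx":0,"ry":0,"rz":0,"claw":1},{"dx":0.02,"dy":-0.36,"dz":0,"rx":0,"ry":0,"rz":0,"claw":1},{"dx":0.02,"dy":-0.36,"dz":0,"rx":0,"ry":0,"rz":0,"claw":1},{"dx":0.01,"dy":-0.36,"dz":0,"rx":0,"ry":0,"rz":0,"claw":1},{"dx":0,"dy":-0.2,"dz":0,"rx":0,"ry":0,"rz":0,"claw":1},{"dx":0,"dy":-0.08,"dz":0,"rx":0,"ry":0,"rz":0,"claw":1},{"dx":0,"dy":0,"dz":0,"rx":0,"ry":0,"rz":0,"claw":1}])

```text
time_s: 7.0
ee_pos: [0.4339, -0.279, 0.1345]
eef_rot: [-3.142, -0.0, 2.317]
force: [-0.3, 0.1, -0.1]
grip_width: 0.0135
grip_force: 25.0
```

```bash
python3 -c "
from h import *
go(.4345,-.2779,.0695,2.318)
d=viewer.camera('wrist');save('w2.png',d['img'])"
```

```text
t 7.0 pos [ 0.4339 -0.279   0.1345] rpy [-3.1416e+00 -1.0000e-04  2.3167e+00] w 0.0135 gf 25.0 F [-0.3  0.1 -0.1]
shift [0.004 0.012 0.65 ] rot [-0.     -0.0001 -0.0008]
```

View pics/w2.png

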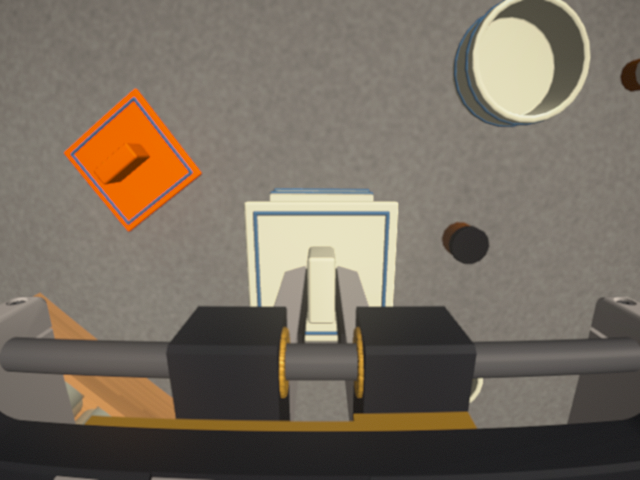

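The lid (246–398 px wide, centred at column 322) hangs level and in line over the square box, whose edge shows at (322,190). I'll lower it.

Call:
step_arm(plan=[{"dx":0.004,"dy":0.012,"dz":0.1,"rx":0,"ry":0,"rz":0,"claw":1},{"dx":0,"dy":0,"dz":0.2,"rx":0,"ry":0,"rz":0,"claw":1},{"dx":0,"dy":0,"dz":0.15,"rx":0,"ry":0,"rz":0,"claw":1},{"dx":0,"dy":0,"dz":0.08,"rx":0,"ry":0,"rz":0,"claw":1},{"dx":0,"dy":0,"dz":0.04,"rx":0,"ry":0,"rz":0,"claw":1},{"dx":0,"dy":0,"dz":0.03,"rx":0,"ry":0,"rz":0,"claw":1},{"dx":0,"dy":0,"dz":0.02,"rx":0,"ry":0,"rz":0,"claw":1},{"dx":0,"dy":0,"dz":0.01,"rx":0,"ry":0,"rz":0,"claw":1},{"dx":0,"dy":0,"dz":0.01,"rx":0,"ry":0,"rz":0,"claw":1},{"dx":0,"dy":0,"dz":0,"rx":0,"ry":0,"rz":0,"claw":1}])

```text
time_s: 8.05
ee_pos: [0.4353, -0.2775, 0.0706]
eef_rot: [3.142, 0.0, 2.319]
force: [-0.1, -0.3, -1.3]
grip_width: 0.0136
grip_force: 25.0
```

Next I'll lower about 1 mm more, release, and rise.

Call:
step_arm(plan=[{"dx":0,"dy":0,"dz":0.01,"rx":0,"ry":0,"rz":0,"claw":1},{"dx":0,"dy":0,"dz":0,"rx":0,"ry":0,"rz":0,"claw":1},{"dx":0,"dy":0,"dz":0,"rx":0,"ry":0,"rz":0,"claw":0.75},{"dx":0,"dy":0,"dz":0,"rx":0,"ry":0,"rz":0,"claw":0.6},{"dx":0,"dy":0,"dz":0,"rx":0,"ry":0,"rz":0,"claw":0.5},{"dx":0,"dy":0,"dz":0,"rx":0,"ry":0,"rz":0,"claw":0.5},{"dx":0,"dy":0,"dz":-0.1,"rx":0,"ry":0,"rz":0,"claw":0.5},{"dx":0,"dy":0,"dz":-0.25,"rx":0,"ry":0,"rz":0,"claw":0.5},{"dx":0,"dy":0,"dz":-0.3,"rx":0,"ry":0,"rz":0,"claw":0.5},{"dx":0,"dy":0,"dz":0,"rx":0,"ry":0,"rz":0,"claw":0.5}])

```text
time_s: 9.05
ee_pos: [0.4366, -0.2784, 0.1387]
eef_rot: [3.14, 0.006, 2.319]
force: [-0.2, -0.0, -0.5]
grip_width: 0.0468
grip_force: 0.0
```

```bash
python3 -c "
from fit import *
go(.4526,.0719,.110,2.318)
d=viewer.camera('top');W=world(d)
M['Lsq']=(.084,.084,.04,.045);print(fit(d,'Lsq',(.4345,-.2779)))
for n,g in {'Lsmall':(.4526,.0719),'Bsmall':(.601,-.2943)}.items():print(n,*fit(d,n,g))
"
```

```text
t 9.05 pos [ 0.4366 -0.2784  0.1387] rpy [3.1404 0.0062 2.3193] w 0.0468 gf 0.0 F [-0.2 -0.  -0.5]
shift [2.46  2.501 0.275] rot [0.0007 0.004  0.0009]
(array([ 0.4488, -0.2185, -3.1934]), np.float64(0.506))
Lsmall [ 0.4525  0.072  -0.0867] 0.991
Bsmall [ 0.5984 -0.2847  0.2375] 0.093
```

Call:
step_arm(plan=[{"dx":0.123,"dy":0.125,"dz":0,"rx":0,"ry":0,"rz":0,"claw":0.5},{"dx":0.246,"dy":0.25,"dz":0,"rx":0,"ry":0,"rz":0,"claw":0.5},{"dx":0.295,"dy":0.3,"dz":0,"rx":0,"ry":0,"rz":0,"claw":0.5},{"dx":0.295,"dy":0.3,"dz":0,"rx":0,"ry":0,"rz":0,"claw":0.5},{"dx":0.295,"dy":0.3,"dz":0,"rx":0,"ry":0,"rz":0,"claw":0.5},{"dx":0.295,"dy":0.3,"dz":0.05,"rx":0,"ry":0,"rz":0,"claw":0.5},{"dx":0.295,"dy":0.3,"dz":0.1,"rx":0,"ry":0,"rz":0,"claw":0.5},{"dx":0.295,"dy":0.3,"dz":0.1,"rx":0,"ry":0,"rz":0,"claw":0.5},{"dx":0.22,"dy":0.225,"dz":0.03,"rx":0,"ry":0,"rz":0,"claw":0.5},{"dx":0.1,"dy":0.1,"dz":0,"rx":0,"ry":0,"rz":0,"claw":0.5}])

```text
time_s: 10.1
ee_pos: [0.4495, 0.0759, 0.1051]
eef_rot: [-3.14, -0.002, 2.322]
force: [0.1, -0.1, -0.1]
grip_width: 0.0467
grip_force: 0.0
```

Call:
step_arm(plan=[{"dx":0,"dy":0,"dz":0,"rx":0,"ry":0,"rz":0,"claw":0.5}])

```text
time_s: 10.2
ee_pos: [0.4499, 0.075, 0.1055]
eef_rot: [-3.14, -0.001, 2.322]
force: [-0.5, -0.1, -0.1]
grip_width: 0.0472
grip_force: 0.0
```

```bash
python3 -c "
from fit import *
go(.4526,.0719,.034,2.318)
d=viewer.camera('top');save('top1.png',d['img'])
M['Lsq']=(.084,.084,.04,.045);print(fit(d,'Lsq',(.4345,-.2779)))
for n,g in {'Bsmall':(.601,-.2943)}.items():print(n,*fit(d,n,g))
"
```

```text
t 10.2 pos [0.4499 0.075  0.1055] rpy [-3.1402e+00 -1.4000e-03  2.3221e+00] w 0.0472 gf 0.0 F [-0.5 -0.1 -0.1]
shift [-0.041 -0.     0.715] rot [-0.0009 -0.0009  0.0026]
(array([ 0.4358, -0.2759, -0.8254]), np.float64(0.984))
Bsmall [ 0.6008 -0.2941 -0.0509] 0.96
```

Call:
step_arm(plan=[{"dx":-0.04,"dy":0,"dz":0.2,"rx":0,"ry":0,"rz":0,"claw":0.5},{"dx":0,"dy":0,"dz":0.3,"rx":0,"ry":0,"rz":0,"claw":0.5},{"dx":0,"dy":0,"dz":0.15,"rx":0,"ry":0,"rz":0,"claw":0.5},{"dx":0,"dy":0,"dz":0.05,"rx":0,"ry":0,"rz":0,"claw":0.5},{"dx":0,"dy":0,"dz":0,"rx":0,"ry":0,"rz":0,"claw":0.6},{"dx":0,"dy":0,"dz":0,"rx":0,"ry":0,"rz":0,"claw":0.75},{"dx":0,"dy":0,"dz":0,"rx":0,"ry":0,"rz":0,"claw":0.9},{"dx":0,"dy":0,"dz":0,"rx":0,"ry":0,"rz":0,"claw":1},{"dx":0,"dy":0,"dz":0,"rx":0,"ry":0,"rz":0,"claw":1},{"dx":0,"dy":0,"dz":0,"rx":0,"ry":0,"rz":0,"claw":1}])

```text
time_s: 11.25
ee_pos: [0.4542, 0.07, 0.037]
eef_rot: [3.141, 0.001, 2.319]
force: [-1.5, -1.8, 6.8]
grip_width: 0.0168
grip_force: 25.0
```

```bash
python3 -c "
from h import *
go(.601,-.294,.134,2.318)"
```

```text
t 11.25 pos [0.4542 0.07   0.037 ] rpy [3.1409e+00 7.0000e-04 2.3194e+00] w 0.0168 gf 25.0 F [-1.5 -1.8  6.8]
shift [-3.667 -1.401 -0.968] rot [0.0004 0.0004 0.0009]
```

Call:
step_arm(plan=[{"dx":0,"dy":0,"dz":0,"rx":0,"ry":0,"rz":0,"claw":1},{"dx":0,"dy":0,"dz":0,"rx":0,"ry":0,"rz":0,"claw":1}])

```text
time_s: 11.45
ee_pos: [0.4542, 0.07, 0.037]
eef_rot: [3.141, 0.001, 2.319]
force: [-1.5, -1.2, 6.3]
grip_width: 0.0171
grip_force: 25.0
```

```bash
python3 -c "
from h import *
go(.601,-.294,.134,2.318)
d=viewer.camera('wrist');save('w3.png',d['img'])"
```

```text
t 11.45 pos [0.4542 0.07   0.037 ] rpy [3.1410e+00 6.0000e-04 2.3194e+00] w 0.0171 gf 25.0 F [-1.5 -1.2  6.3]
shift [-3.667 -1.401 -0.969] rot [0.0004 0.0004 0.0009]
```

View pics/w3.png

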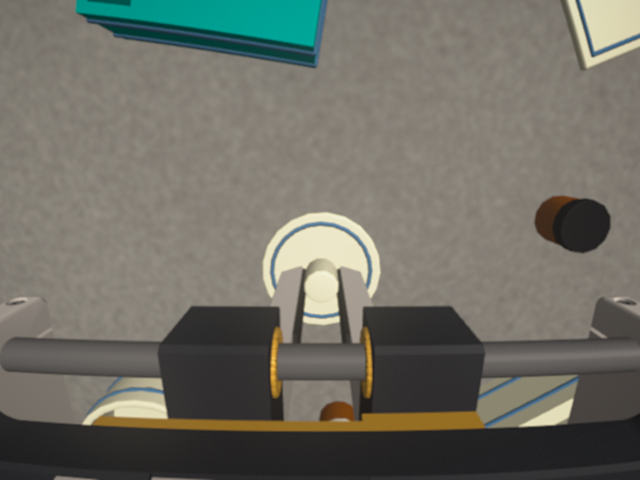

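```bash
cat >> h.py <<'E'
def wproj(d,P):
    A=np.linalg.inv(np.array(d["tool_from_camera"]));K=np.array([[d["fx"],0,d["cx"]],[0,d["fy"],d["cy"]],[0,0,1.]])
    return cv2.projectPoints(np.array(P,float),cv2.Rodrigues(A[:3,:3])[0],A[:3,3],K,np.array(d["dist"],float))[0][:,0]
E
python3 -c "
from h import *
d=viewer.camera('wrist')
print(wproj(d,[[a,0,.002] for a in (-.01,-.005,0,.005,.01,.015)]).round(1))
a=np.arange(0,6.28,.6)
print('plate rim', wproj(d,[[0,.034,.026],[0,-.034,.026],[.034,0,.026]]).round(1))
cv2.imwrite('pics/w3c.png',cv2.resize(cv2.cvtColor(d['img'],cv2.COLOR_RGB2BGR)[190:350,220:420],None,fx=4,fy=3.7))"
```

```text
[[321.7 311. ]
 [321.7 302. ]
 [321.7 292.9]
 [321.7 283.7]
 [321.7 274.2]
 [321.8 264.7]]
plate rim [[380.9 276.4]
 [262.2 276.4]
 [321.7 217.9]]
```

View pics/w3c.png

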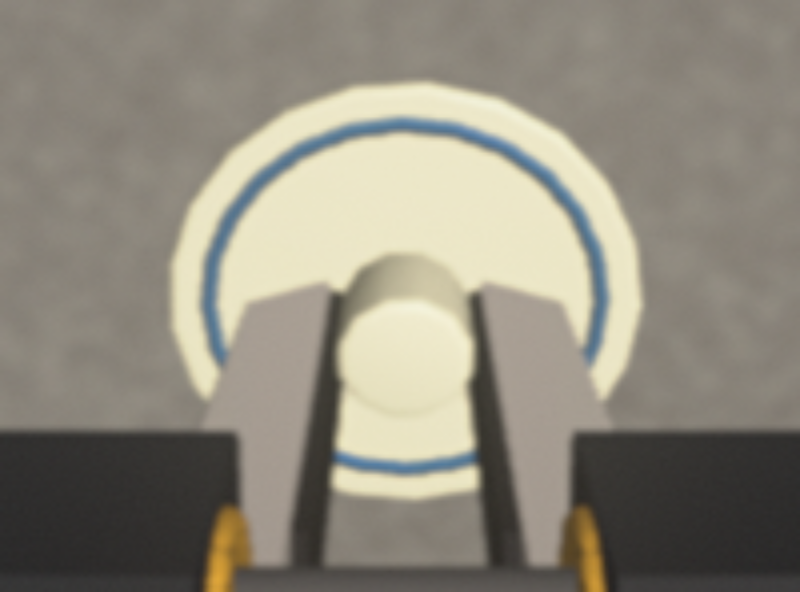

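Call:
step_arm(plan=[{"dx":0,"dy":0,"dz":-0.02,"rx":0,"ry":0,"rz":0,"claw":1},{"dx":0,"dy":0,"dz":-0.05,"rx":0,"ry":0,"rz":0,"claw":1},{"dx":0,"dy":0,"dz":-0.1,"rx":0,"ry":0,"rz":0,"claw":1},{"dx":0,"dy":0,"dz":-0.1,"rx":0,"ry":0,"rz":0,"claw":1},{"dx":0,"dy":0,"dz":0,"rx":0,"ry":0,"rz":0,"claw":1}])

```text
time_s: 12.05
ee_pos: [0.4546, 0.0701, 0.0651]
eef_rot: [3.14, 0.002, 2.319]
force: [0.0, 0.2, -0.9]
grip_width: 0.0173
grip_force: 25.0
```

```bash
python3 -c "
from h import *
go(.601,-.294,.134,2.318)
d=viewer.camera('wrist')
cv2.imwrite('pics/w3d.png',cv2.resize(cv2.cvtColor(d['img'],cv2.COLOR_RGB2BGR)[190:350,220:420],None,fx=4,fy=3.7))"
```

```text
t 12.05 pos [0.4546 0.0701 0.0651] rpy [3.1395e+00 1.6000e-03 2.3193e+00] w 0.0173 gf 25.0 F [ 0.   0.2 -0.9]
shift [-3.665 -1.404 -0.686] rot [0.0013 0.001  0.0008]
```

View pics/w3d.png

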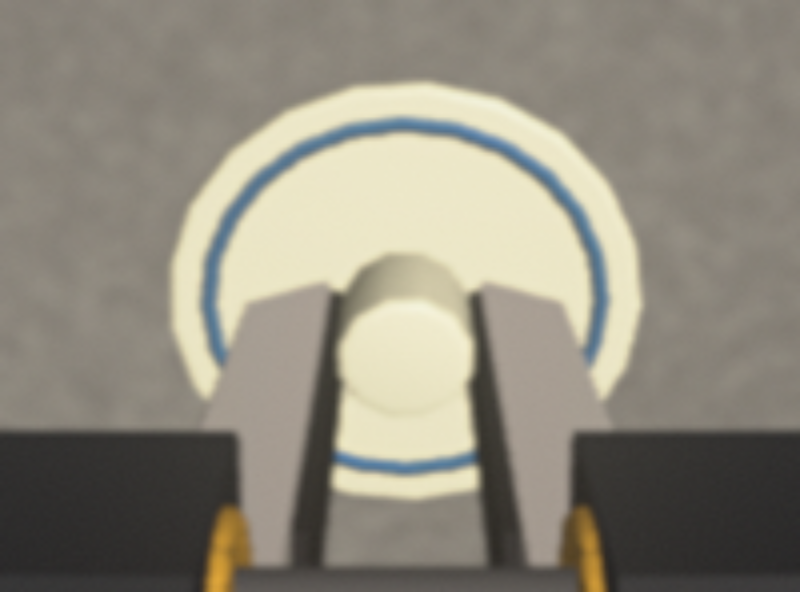

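The lid is held level, about 3 mm forward of the jaw centre: knob centre is at crop (405,357). I'll allow for that and carry it to the small round box.

Call:
step_arm(plan=[{"dx":0,"dy":0,"dz":-0.15,"rx":0,"ry":0,"rz":0,"claw":1},{"dx":0,"dy":0,"dz":-0.3,"rx":0,"ry":0,"rz":0,"claw":1},{"dx":-0.15,"dy":-0.05,"dz":-0.2,"rx":0,"ry":0,"rz":0,"claw":1},{"dx":-0.3,"dy":-0.11,"dz":-0.05,"rx":0,"ry":0,"rz":0,"claw":1},{"dx":-0.37,"dy":-0.14,"dz":0,"rx":0,"ry":0,"rz":0,"claw":1},{"dx":-0.37,"dy":-0.14,"dz":0,"rx":0,"ry":0,"rz":0,"claw":1},{"dx":-0.37,"dy":-0.14,"dz":0,"rx":0,"ry":0,"rz":0,"claw":1},{"dx":-0.37,"dy":-0.14,"dz":0,"rx":0,"ry":0,"rz":0,"claw":1},{"dx":-0.37,"dy":-0.14,"dz":0,"rx":0,"ry":0,"rz":0,"claw":1},{"dx":-0.37,"dy":-0.14,"dz":0,"rx":0,"ry":0,"rz":0,"claw":1}])

```text
time_s: 13.1
ee_pos: [0.5625, -0.1953, 0.133]
eef_rot: [-3.141, -0.001, 2.319]
force: [0.2, 0.0, -0.1]
grip_width: 0.0168
grip_force: 25.0
```

Call:
step_arm(plan=[{"dx":-0.37,"dy":-0.14,"dz":0,"rx":0,"ry":0,"rz":0,"claw":1},{"dx":-0.37,"dy":-0.14,"dz":0,"rx":0,"ry":0,"rz":0,"claw":1},{"dx":-0.2,"dy":-0.085,"dz":0,"rx":0,"ry":0,"rz":0,"claw":1},{"dx":-0.07,"dy":-0.03,"dz":0,"rx":0,"ry":0,"rz":0,"claw":1},{"dx":0,"dy":0,"dz":0,"rx":0,"ry":0,"rz":0,"claw":1}])

```text
time_s: 13.6
ee_pos: [0.6018, -0.2948, 0.1327]
eef_rot: [-3.141, -0.001, 2.318]
force: [-0.1, 0.2, -0.3]
grip_width: 0.0174
grip_force: 25.0
```

```bash
python3 -c "
from h import *
go(.601,-.294,.071,2.318)"
```

```text
t 13.6 pos [ 0.6018 -0.2948  0.1327] rpy [-3.1413e+00 -1.0000e-03  2.3185e+00] w 0.0174 gf 25.0 F [-0.1  0.2 -0.3]
shift [ 0.011 -0.     0.617] rot [-0.0002 -0.0006  0.0003]
```

Call:
step_arm(plan=[{"dx":-0.02,"dy":0,"dz":0.1,"rx":0,"ry":0,"rz":0,"claw":1},{"dx":0,"dy":0,"dz":0.2,"rx":0,"ry":0,"rz":0,"claw":1},{"dx":0,"dy":0,"dz":0.15,"rx":0,"ry":0,"rz":0,"claw":1},{"dx":0,"dy":0,"dz":0.06,"rx":0,"ry":0,"rz":0,"claw":1},{"dx":0,"dy":0,"dz":0.04,"rx":0,"ry":0,"rz":0,"claw":1},{"dx":0,"dy":0,"dz":0.02,"rx":0,"ry":0,"rz":0,"claw":1},{"dx":0,"dy":0,"dz":0.02,"rx":0,"ry":0,"rz":0,"claw":1},{"dx":0,"dy":0,"dz":0.01,"rx":0,"ry":0,"rz":0,"claw":1},{"dx":0,"dy":0,"dz":0,"rx":0,"ry":0,"rz":0,"claw":1},{"dx":0,"dy":0,"dz":0,"rx":0,"ry":0,"rz":0,"claw":1}])

```text
time_s: 14.6
ee_pos: [0.6035, -0.2962, 0.0737]
eef_rot: [3.141, 0.0, 2.319]
force: [-0.0, -0.1, -1.3]
grip_width: 0.0169
grip_force: 25.0
```

```bash
python3 -c "
from h import *
go(.601,-.294,.071,2.318)"
```

```text
t 14.6 pos [ 0.6035 -0.2962  0.0737] rpy [3.1415e+00 4.0000e-04 2.3192e+00] w 0.0169 gf 25.0 F [-0.  -0.1 -1.3]
shift [ 0.033 -0.004  0.027] rot [0.0001 0.0003 0.0008]
```

Call:
step_arm(plan=[{"dx":0,"dy":0,"dz":0.01,"rx":0,"ry":0,"rz":0,"claw":1},{"dx":0,"dy":0,"dz":0.01,"rx":0,"ry":0,"rz":0,"claw":1},{"dx":0,"dy":0,"dz":0.005,"rx":0,"ry":0,"rz":0,"claw":1},{"dx":0,"dy":0,"dz":0,"rx":0,"ry":0,"rz":0,"claw":1}])

```text
time_s: 15.0
ee_pos: [0.6035, -0.2961, 0.0711]
eef_rot: [3.142, 0.0, 2.319]
force: [-1.6, 0.5, 2.1]
grip_width: 0.0172
grip_force: 25.0
```

Contact felt (+2 N), so I'll release and rise.

Call:
step_arm(plan=[{"dx":0,"dy":0,"dz":0,"rx":0,"ry":0,"rz":0,"claw":0.75},{"dx":0,"dy":0,"dz":0,"rx":0,"ry":0,"rz":0,"claw":0.6},{"dx":0,"dy":0,"dz":0,"rx":0,"ry":0,"rz":0,"claw":0.5},{"dx":0,"dy":0,"dz":0,"rx":0,"ry":0,"rz":0,"claw":0.5},{"dx":0,"dy":0,"dz":-0.1,"rx":0,"ry":0,"rz":0,"claw":0.5},{"dx":0,"dy":0,"dz":-0.25,"rx":0,"ry":0,"rz":0,"claw":0.5},{"dx":0,"dy":0,"dz":-0.3,"rx":0,"ry":0,"rz":0,"claw":0.5},{"dx":0,"dy":0,"dz":-0.05,"rx":0,"ry":0,"rz":0,"claw":0.5}])

```text
time_s: 15.8
ee_pos: [0.6047, -0.2967, 0.1457]
eef_rot: [3.14, 0.006, 2.319]
force: [0.8, -0.2, -0.8]
grip_width: 0.0465
grip_force: 0.0
```

```bash
python3 -c "
from h import *
go(.6067,.3089,.11,2.318)"
```

```text
t 15.8 pos [ 0.6047 -0.2967  0.1457] rpy [3.1397 0.0058 2.3194] w 0.0465 gf 0.0 F [ 0.8 -0.2 -0.8]
shift [4.425 4.136 0.339] rot [0.0012 0.0037 0.0009]
```

Call:
step_arm(plan=[{"dx":0.15,"dy":0.14,"dz":0,"rx":0,"ry":0,"rz":0,"claw":0.5},{"dx":0.295,"dy":0.276,"dz":0,"rx":0,"ry":0,"rz":0,"claw":0.5},{"dx":0.295,"dy":0.276,"dz":0,"rx":0,"ry":0,"rz":0,"claw":0.5},{"dx":0.295,"dy":0.276,"dz":0,"rx":0,"ry":0,"rz":0,"claw":0.5},{"dx":0.295,"dy":0.276,"dz":0,"rx":0,"ry":0,"rz":0,"claw":0.5},{"dx":0.295,"dy":0.276,"dz":0,"rx":0,"ry":0,"rz":0,"claw":0.5},{"dx":0.295,"dy":0.276,"dz":0,"rx":0,"ry":0,"rz":0,"claw":0.5},{"dx":0.295,"dy":0.276,"dz":0,"rx":0,"ry":0,"rz":0,"claw":0.5},{"dx":0.295,"dy":0.276,"dz":0,"rx":0,"ry":0,"rz":0,"claw":0.5},{"dx":0.295,"dy":0.276,"dz":0,"rx":0,"ry":0,"rz":0,"claw":0.5}])

```text
time_s: 16.8
ee_pos: [0.6045, 0.0897, 0.1409]
eef_rot: [-3.142, -0.0, 2.319]
force: [0.7, -0.8, 0.0]
grip_width: 0.047
grip_force: 0.0
```

Call:
step_arm(plan=[{"dx":0.295,"dy":0.276,"dz":0.1,"rx":0,"ry":0,"rz":0,"claw":0.5},{"dx":0.295,"dy":0.276,"dz":0.1,"rx":0,"ry":0,"rz":0,"claw":0.5},{"dx":0.295,"dy":0.276,"dz":0.1,"rx":0,"ry":0,"rz":0,"claw":0.5},{"dx":0.295,"dy":0.276,"dz":0.05,"rx":0,"ry":0,"rz":0,"claw":0.5},{"dx":0.295,"dy":0.276,"dz":0,"rx":0,"ry":0,"rz":0,"claw":0.5},{"dx":0.145,"dy":0.13,"dz":0,"rx":0,"ry":0,"rz":0,"claw":0.5},{"dx":0,"dy":0,"dz":0,"rx":0,"ry":0,"rz":0,"claw":0.5}])

```text
time_s: 17.5
ee_pos: [0.6044, 0.312, 0.1054]
eef_rot: [-3.141, -0.0, 2.322]
force: [0.1, -0.1, -0.5]
grip_width: 0.0471
grip_force: 0.0
```

```bash
python3 -c "
from fit import *
go(.6067,.3089,.034,2.318)
d=viewer.camera('top')
M['Lsmall']=(.068,None,.04,.045);print(fit(d,'Lsmall',(.601,-.294)),'box',fit(d,'Bsq',(.4345,-.2779)))
for n,g in {'Bbig':(.452,-.078),'Bobl':(.621,.078),'Lobl':(.4417,.3018)}.items():print(n,*fit(d,n,g))
"
```

```text
t 17.5 pos [0.6044 0.312  0.1054] rpy [-3.1413e+00 -4.0000e-04  2.3223e+00] w 0.0471 gf 0.0 F [ 0.1 -0.1 -0.5]
shift [-0.039 -0.004  0.714] rot [-0.0002 -0.0002  0.0027]
(array([ 0.6028, -0.2934,  0.0802]), np.float64(0.963)) box (array([ 0.4351, -0.2787,  0.8177]), np.float64(0.803))
Bbig [ 0.452  -0.0781  0.3888] 0.977
Bobl [0.6213 0.0783 1.2835] 0.988
Lobl [0.4453 0.2527 0.3316] 0.388
```

Call:
step_arm(plan=[{"dx":-0.015,"dy":0,"dz":0.2,"rx":0,"ry":0,"rz":0,"claw":0.5},{"dx":0,"dy":0,"dz":0.3,"rx":0,"ry":0,"rz":0,"claw":0.5},{"dx":0,"dy":0,"dz":0.15,"rx":0,"ry":0,"rz":0,"claw":0.5},{"dx":0,"dy":0,"dz":0.05,"rx":0,"ry":0,"rz":0,"claw":0.5},{"dx":0,"dy":0,"dz":0,"rx":0,"ry":0,"rz":0,"claw":0.5},{"dx":0,"dy":0,"dz":0,"rx":0,"ry":0,"rz":0,"claw":0.65}])

```text
time_s: 18.15
ee_pos: [0.6068, 0.3084, 0.0373]
eef_rot: [3.14, 0.001, 2.319]
force: [0.1, -0.0, -0.5]
grip_width: 0.042
grip_force: 0.0
```

```bash
python3 -c "
from h import *
go(.6067,.3089,.036,2.318)
d=viewer.camera('wrist')
print(wproj(d,[[a,0,.002] for a in (-.005,0,.005)]).round(1),wproj(d,[[.048,0,.026],[.053,0,.026]]).round(1))
cv2.imwrite('pics/w4c.png',cv2.resize(cv2.cvtColor(d['img'],cv2.COLOR_RGB2BGR)[190:350,220:420],None,fx=4,fy=3.7))"
```

```text
t 18.15 pos [0.6068 0.3084 0.0373] rpy [3.1399e+00 6.0000e-04 2.3190e+00] w 0.042 gf 0.0 F [ 0.1 -0.  -0.5]
shift [0.005 0.002 0.013] rot [0.0011 0.0004 0.0007]
[[321.7 302. ]
 [321.7 292.9]
 [321.7 283.7]] [[321.7 192.4]
 [321.7 183. ]]
```

View pics/w4c.png

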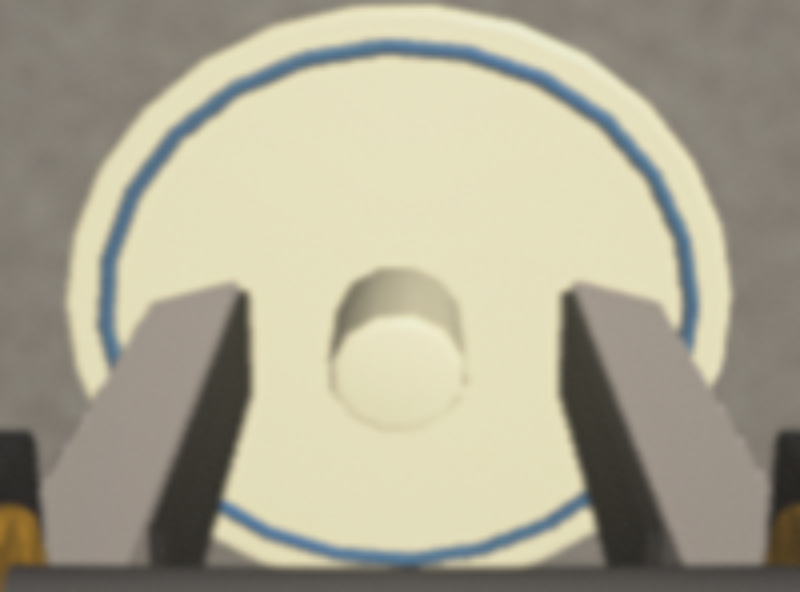

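The knob top is at crop (398,372), between the pads and centred to about 1 mm. I'll close.

Call:
step_arm(plan=[{"dx":0,"dy":0,"dz":0,"rx":0,"ry":0,"rz":0,"claw":0.7},{"dx":0,"dy":0,"dz":0,"rx":0,"ry":0,"rz":0,"claw":0.8},{"dx":0,"dy":0,"dz":0,"rx":0,"ry":0,"rz":0,"claw":0.9},{"dx":0,"dy":0,"dz":0,"rx":0,"ry":0,"rz":0,"claw":1},{"dx":0,"dy":0,"dz":0,"rx":0,"ry":0,"rz":0,"claw":1},{"dx":0,"dy":0,"dz":0,"rx":0,"ry":0,"rz":0,"claw":1}])

```text
time_s: 18.8
ee_pos: [0.6064, 0.3085, 0.0364]
eef_rot: [3.141, 0.0, 2.319]
force: [-0.9, -1.0, 5.3]
grip_width: 0.017
grip_force: 25.0
```

```bash
python3 -c "
from h import *
go(.452,-.078,.135,2.318)"
```

```text
t 18.8 pos [0.6064 0.3085 0.0364] rpy [3.1411e+00 2.0000e-04 2.3193e+00] w 0.017 gf 25.0 F [-0.9 -1.   5.3]
shift [-1.781 -3.761 -0.988] rot [0.0003 0.0001 0.0008]
```

Call:
step_arm(plan=[{"dx":0,"dy":0,"dz":-0.1,"rx":0,"ry":0,"rz":0,"claw":1},{"dx":0,"dy":0,"dz":-0.25,"rx":0,"ry":0,"rz":0,"claw":1},{"dx":0,"dy":0,"dz":-0.3,"rx":0,"ry":0,"rz":0,"claw":1},{"dx":-0.07,"dy":-0.15,"dz":-0.25,"rx":0,"ry":0,"rz":0,"claw":1},{"dx":-0.14,"dy":-0.3,"dz":-0.09,"rx":0,"ry":0,"rz":0,"claw":1},{"dx":-0.18,"dy":-0.376,"dz":0,"rx":0,"ry":0,"rz":0,"claw":1},{"dx":-0.18,"dy":-0.376,"dz":0,"rx":0,"ry":0,"rz":0,"claw":1},{"dx":-0.18,"dy":-0.376,"dz":0,"rx":0,"ry":0,"rz":0,"claw":1},{"dx":-0.18,"dy":-0.376,"dz":0,"rx":0,"ry":0,"rz":0,"claw":1},{"dx":-0.18,"dy":-0.376,"dz":0,"rx":0,"ry":0,"rz":0,"claw":1}])

```text
time_s: 19.8
ee_pos: [0.5101, 0.0671, 0.1353]
eef_rot: [3.141, 0.0, 2.319]
force: [0.6, -0.4, -1.9]
grip_width: 0.0169
grip_force: 25.0
```

Call:
step_arm(plan=[{"dx":-0.18,"dy":-0.376,"dz":0,"rx":0,"ry":0,"rz":0,"claw":1},{"dx":-0.18,"dy":-0.376,"dz":0,"rx":0,"ry":0,"rz":0,"claw":1},{"dx":-0.18,"dy":-0.376,"dz":0,"rx":0,"ry":0,"rz":0,"claw":1},{"dx":-0.11,"dy":-0.23,"dz":0,"rx":0,"ry":0,"rz":0,"claw":1},{"dx":-0.03,"dy":-0.07,"dz":0,"rx":0,"ry":0,"rz":0,"claw":1},{"dx":0,"dy":0,"dz":0,"rx":0,"ry":0,"rz":0,"claw":1},{"dx":0,"dy":0,"dz":0,"rx":0,"ry":0,"rz":0,"claw":1}])

```text
time_s: 20.5
ee_pos: [0.453, -0.0778, 0.1351]
eef_rot: [3.141, 0.0, 2.32]
force: [-0.2, 0.1, -1.4]
grip_width: 0.0172
grip_force: 25.0
```

```bash
python3 -c "
from h import *
go(.452,-.078,.0705,2.318)"
```

```text
t 20.5 pos [ 0.453  -0.0778  0.1351] rpy [3.1413e+00 1.0000e-04 2.3196e+00] w 0.0172 gf 25.0 F [-0.2  0.1 -1.4]
shift [ 0.006 -0.009  0.646] rot [0.0002 0.     0.001 ]
```

Positioned within a millimetre, so I'll lower.

Call:
step_arm(plan=[{"dx":0,"dy":-0.01,"dz":0.1,"rx":0,"ry":0,"rz":0,"claw":1},{"dx":0,"dy":0,"dz":0.2,"rx":0,"ry":0,"rz":0,"claw":1},{"dx":0,"dy":0,"dz":0.15,"rx":0,"ry":0,"rz":0,"claw":1},{"dx":0,"dy":0,"dz":0.07,"rx":0,"ry":0,"rz":0,"claw":1},{"dx":0,"dy":0,"dz":0.04,"rx":0,"ry":0,"rz":0,"claw":1},{"dx":0,"dy":0,"dz":0.03,"rx":0,"ry":0,"rz":0,"claw":1},{"dx":0,"dy":0,"dz":0.02,"rx":0,"ry":0,"rz":0,"claw":1},{"dx":0,"dy":0,"dz":0.02,"rx":0,"ry":0,"rz":0,"claw":1},{"dx":0,"dy":0,"dz":0,"rx":0,"ry":0,"rz":0,"claw":1},{"dx":0,"dy":0,"dz":0,"rx":0,"ry":0,"rz":0,"claw":1}])

```text
time_s: 21.5
ee_pos: [0.4521, -0.0792, 0.0721]
eef_rot: [3.141, 0.0, 2.319]
force: [-0.0, -0.4, 0.0]
grip_width: 0.0168
grip_force: 25.0
```

Call:
step_arm(plan=[{"dx":0,"dy":0,"dz":0.01,"rx":0,"ry":0,"rz":0,"claw":1},{"dx":0,"dy":0,"dz":0.005,"rx":0,"ry":0,"rz":0,"claw":1},{"dx":0,"dy":0,"dz":0,"rx":0,"ry":0,"rz":0,"claw":1},{"dx":0,"dy":0,"dz":0,"rx":0,"ry":0,"rz":0,"claw":1}])

```text
time_s: 21.9
ee_pos: [0.452, -0.0792, 0.0705]
eef_rot: [-3.142, -0.0, 2.319]
force: [-0.4, 0.0, -1.3]
grip_width: 0.0174
grip_force: 25.0
```

Call:
step_arm(plan=[{"dx":0,"dy":0,"dz":0.005,"rx":0,"ry":0,"rz":0,"claw":1},{"dx":0,"dy":0,"dz":0,"rx":0,"ry":0,"rz":0,"claw":1},{"dx":0,"dy":0,"dz":0,"rx":0,"ry":0,"rz":0,"claw":0.75},{"dx":0,"dy":0,"dz":0,"rx":0,"ry":0,"rz":0,"claw":0.6},{"dx":0,"dy":0,"dz":0,"rx":0,"ry":0,"rz":0,"claw":0.5},{"dx":0,"dy":0,"dz":0,"rx":0,"ry":0,"rz":0,"claw":0.5},{"dx":0,"dy":0,"dz":-0.1,"rx":0,"ry":0,"rz":0,"claw":0.5},{"dx":0,"dy":0,"dz":-0.25,"rx":0,"ry":0,"rz":0,"claw":0.5},{"dx":0,"dy":0,"dz":-0.3,"rx":0,"ry":0,"rz":0,"claw":0.5},{"dx":0,"dy":0,"dz":0,"rx":0,"ry":0,"rz":0,"claw":0.5}])

```text
time_s: 22.9
ee_pos: [0.4535, -0.0796, 0.1389]
eef_rot: [3.138, 0.005, 2.319]
force: [0.8, -0.0, -0.0]
grip_width: 0.0472
grip_force: 0.0
```

```bash
python3 -c "
from fit import *
go(.4417,.3018,.11,2.729)
o=telemetry.get_obs();o['eef_rot']=np.array([np.pi,0,2.729]);go(.4417,.3018,.11,2.729,o)
d=viewer.camera('top');print(fit(d,'Lobl',(.4417,.3018)))"
```

```text
t 22.9 pos [ 0.4535 -0.0796  0.1389] rpy [3.1383 0.0051 2.3193] w 0.0472 gf 0.0 F [ 0.8 -0.  -0. ]
shift [2.876 2.508 0.282] rot [ 0.0014  0.0036 -0.2608]
t 22.9 pos [ 0.4535 -0.0796  0.1389] rpy [3.1416 0.     2.729 ] w 0.0472 gf 0.0 F [ 0.8 -0.  -0. ]
shift [1.638 3.446 0.289] rot [0. 0. 0.]
(array([ 0.442 ,  0.3017, -0.4098]), np.float64(0.991))
```

Call:
step_arm(plan=[{"dx":0,"dy":0,"dz":0,"rx":0,"ry":0,"rz":-0.087,"claw":0.5},{"dx":0,"dy":0,"dz":0,"rx":0,"ry":0,"rz":-0.087,"claw":0.5},{"dx":0,"dy":0,"dz":0,"rx":0,"ry":0,"rz":-0.087,"claw":0.5},{"dx":0.08,"dy":0.17,"dz":0,"rx":0,"ry":0,"rz":0,"claw":0.5},{"dx":0.164,"dy":0.345,"dz":0,"rx":0,"ry":0,"rz":0,"claw":0.5},{"dx":0.164,"dy":0.345,"dz":0,"rx":0,"ry":0,"rz":0,"claw":0.5},{"dx":0.164,"dy":0.345,"dz":0,"rx":0,"ry":0,"rz":0,"claw":0.5},{"dx":0.164,"dy":0.345,"dz":0,"rx":0,"ry":0,"rz":0,"claw":0.5},{"dx":0.164,"dy":0.345,"dz":0,"rx":0,"ry":0,"rz":0,"claw":0.5},{"dx":0.164,"dy":0.345,"dz":0.05,"rx":0,"ry":0,"rz":0,"claw":0.5}])

```text
time_s: 23.95
ee_pos: [0.4439, 0.1702, 0.1298]
eef_rot: [3.142, 0.0, 2.729]
force: [1.0, 0.0, 0.5]
grip_width: 0.0469
grip_force: 0.0
```

Call:
step_arm(plan=[{"dx":0.164,"dy":0.345,"dz":0.1,"rx":0,"ry":0,"rz":0,"claw":0.5},{"dx":0.164,"dy":0.345,"dz":0.1,"rx":0,"ry":0,"rz":0,"claw":0.5},{"dx":0.164,"dy":0.345,"dz":0.03,"rx":0,"ry":0,"rz":0,"claw":0.5},{"dx":0.08,"dy":0.17,"dz":0,"rx":0,"ry":0,"rz":0,"claw":0.5},{"dx":0,"dy":0,"dz":0,"rx":0,"ry":0,"rz":0,"claw":0.5},{"dx":0,"dy":0,"dz":0,"rx":0,"ry":0,"rz":0,"claw":0.5},{"dx":0,"dy":0,"dz":0,"rx":0,"ry":0,"rz":0,"claw":0.5}])

```text
time_s: 24.65
ee_pos: [0.4401, 0.301, 0.1068]
eef_rot: [-3.141, -0.0, 2.728]
force: [0.1, -0.3, 0.3]
grip_width: 0.0471
grip_force: 0.0
```

```bash
python3 -c "
from fit import *
go(.442,.3018,.036,2.730)
d=viewer.camera('top')
M['Lbig']=(.096,None,.04,.045);print(fit(d,'Lbig',(.452,-.078)))"
```

```text
t 24.65 pos [0.4401 0.301  0.1068] rpy [-3.1411e+00 -3.0000e-04  2.7284e+00] w 0.0471 gf 0.0 F [ 0.1 -0.3  0.3]
shift [-0.014  0.015  0.707] rot [-0.0003 -0.0002 -0.001 ]
(array([ 0.4528, -0.0785,  0.1506]), np.float64(0.993))
```

Call:
step_arm(plan=[{"dx":-0.01,"dy":0.01,"dz":0.2,"rx":0,"ry":0,"rz":0,"claw":0.5},{"dx":0,"dy":0,"dz":0.3,"rx":0,"ry":0,"rz":0,"claw":0.5},{"dx":0,"dy":0,"dz":0.15,"rx":0,"ry":0,"rz":0,"claw":0.5},{"dx":0,"dy":0,"dz":0.05,"rx":0,"ry":0,"rz":0,"claw":0.5},{"dx":0,"dy":0,"dz":0,"rx":0,"ry":0,"rz":0,"claw":0.5},{"dx":0,"dy":0,"dz":0,"rx":0,"ry":0,"rz":0,"claw":0.65},{"dx":0,"dy":0,"dz":0,"rx":0,"ry":0,"rz":0,"claw":0.7}])

```text
time_s: 25.4
ee_pos: [0.4419, 0.3027, 0.038]
eef_rot: [3.14, 0.001, 2.729]
force: [-0.7, -0.4, -0.4]
grip_width: 0.0342
grip_force: 0.0
```

```bash
python3 -c "
from h import *
go(.442,.3018,.036,2.730)
d=viewer.camera('wrist');save('w5.png',d['img'])
print(wproj(d,[[.018,0,.001],[-.018,0,.001],[.034*0+.056,.034,.025],[.056,-.034,.025]]).round(1))"
```

```text
t 25.4 pos [0.4419 0.3027 0.038 ] rpy [3.1402e+00 1.0000e-03 2.7291e+00] w 0.0342 gf 0.0 F [-0.7 -0.4 -0.4]
shift [-0.004 -0.008  0.02 ] rot [ 0.0009  0.0006 -0.0006]
[[321.6 259.8]
 [321.5 326.3]
 [385.4 178. ]
 [257.7 177.9]]
```

View pics/w5.png

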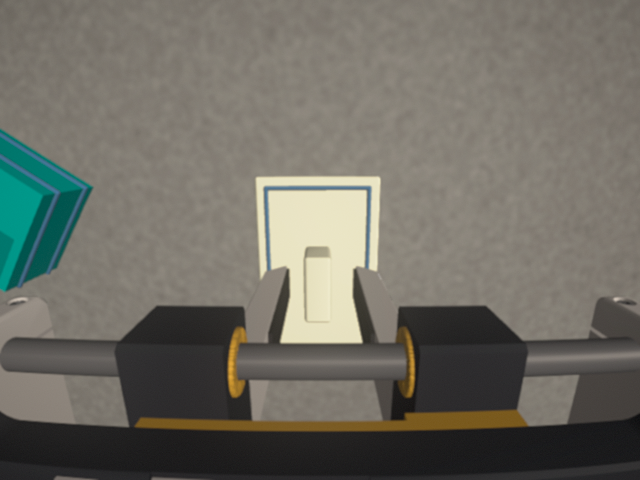

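The oblong lid is square to the gripper, with plate corners (257,178) and (380,178), and the ridge is between the pads at (317,285). I'll close.

Call:
step_arm(plan=[{"dx":0,"dy":-0.01,"dz":0,"rx":0,"ry":0,"rz":0,"claw":0.75},{"dx":0,"dy":0,"dz":0,"rx":0,"ry":0,"rz":0,"claw":0.8},{"dx":0,"dy":0,"dz":0,"rx":0,"ry":0,"rz":0,"claw":0.9},{"dx":0,"dy":0,"dz":0,"rx":0,"ry":0,"rz":0,"claw":1},{"dx":0,"dy":0,"dz":0,"rx":0,"ry":0,"rz":0,"claw":1},{"dx":0,"dy":0,"dz":0,"rx":0,"ry":0,"rz":0,"claw":1}])

```text
time_s: 26.05
ee_pos: [0.4411, 0.3016, 0.0371]
eef_rot: [3.141, 0.0, 2.729]
force: [-1.5, -0.5, 3.2]
grip_width: 0.0142
grip_force: 25.0
```

```bash
python3 -c "
from h import *
go(.6213,.0783,.135,1.287)
o=telemetry.get_obs();o['eef_rot']=np.array([np.pi,0,1.287]);go(.6213,.0783,.135,1.287,o)"
```

```text
t 26.05 pos [0.4411 0.3016 0.0371] rpy [3.1415e+00 1.0000e-04 2.7292e+00] w 0.0142 gf 25.0 F [-1.5 -0.5  3.2]
shift [-2.546 -1.324 -0.979] rot [ 1.000e-04 -0.000e+00  9.182e-01]
t 26.05 pos [0.4411 0.3016 0.0371] rpy [3.1416 0.     1.287 ] w 0.0142 gf 25.0 F [-1.5 -0.5  3.2]
shift [-1.639  2.355 -0.979] rot [0. 0. 0.]
```

Call:
step_arm(plan=[{"dx":0,"dy":0,"dz":-0.1,"rx":0,"ry":0,"rz":0,"claw":1},{"dx":0,"dy":0,"dz":-0.25,"rx":0,"ry":0,"rz":0,"claw":1},{"dx":0,"dy":0,"dz":-0.3,"rx":0,"ry":0,"rz":0,"claw":1},{"dx":0,"dy":0,"dz":-0.25,"rx":0,"ry":0,"rz":0.04,"claw":1},{"dx":0,"dy":0,"dz":-0.08,"rx":0,"ry":0,"rz":0.08,"claw":1},{"dx":0,"dy":0,"dz":0,"rx":0,"ry":0,"rz":0.085,"claw":1},{"dx":0,"dy":0,"dz":0,"rx":0,"ry":0,"rz":0.085,"claw":1},{"dx":0,"dy":0,"dz":0,"rx":0,"ry":0,"rz":0.085,"claw":1},{"dx":0,"dy":0,"dz":0,"rx":0,"ry":0,"rz":0.085,"claw":1},{"dx":0,"dy":0,"dz":0,"rx":0,"ry":0,"rz":0.085,"claw":1}])

```text
time_s: 27.05
ee_pos: [0.441, 0.3016, 0.1355]
eef_rot: [3.141, -0.0, 1.868]
force: [-0.6, -0.3, -1.1]
grip_width: 0.0136
grip_force: 25.0
```

Call:
step_arm(plan=[{"dx":0,"dy":0,"dz":0,"rx":0,"ry":0,"rz":0.085,"claw":1},{"dx":0,"dy":0,"dz":0,"rx":0,"ry":0,"rz":0.085,"claw":1},{"dx":0,"dy":0,"dz":0,"rx":0,"ry":0,"rz":0.085,"claw":1},{"dx":0,"dy":0,"dz":0,"rx":0,"ry":0,"rz":0.08,"claw":1},{"dx":0,"dy":0,"dz":0,"rx":0,"ry":0,"rz":0.038,"claw":1},{"dx":0,"dy":0,"dz":0,"rx":0,"ry":0,"rz":0,"claw":1},{"dx":-0.08,"dy":0.12,"dz":0,"rx":0,"ry":0,"rz":0,"claw":1},{"dx":-0.2,"dy":0.28,"dz":0,"rx":0,"ry":0,"rz":0,"claw":1},{"dx":-0.246,"dy":0.353,"dz":0,"rx":0,"ry":0,"rz":0,"claw":1},{"dx":-0.246,"dy":0.353,"dz":0,"rx":0,"ry":0,"rz":0,"claw":1}])

```text
time_s: 28.05
ee_pos: [0.5268, 0.1946, 0.1353]
eef_rot: [3.141, -0.0, 1.29]
force: [1.0, 0.5, -0.0]
grip_width: 0.0137
grip_force: 25.0
```

Call:
step_arm(plan=[{"dx":-0.246,"dy":0.353,"dz":0,"rx":0,"ry":0,"rz":0,"claw":1},{"dx":-0.246,"dy":0.353,"dz":0,"rx":0,"ry":0,"rz":0,"claw":1},{"dx":-0.246,"dy":0.353,"dz":0,"rx":0,"ry":0,"rz":0,"claw":1},{"dx":-0.13,"dy":0.19,"dz":0,"rx":0,"ry":0,"rz":0,"claw":1},{"dx":0,"dy":0,"dz":0,"rx":0,"ry":0,"rz":0,"claw":1},{"dx":0,"dy":0,"dz":0,"rx":0,"ry":0,"rz":0,"claw":1},{"dx":0,"dy":0,"dz":0,"rx":0,"ry":0,"rz":0,"claw":1}])

```text
time_s: 28.75
ee_pos: [0.6208, 0.0787, 0.135]
eef_rot: [-3.141, 0.0, 1.289]
force: [0.1, 0.2, -0.5]
grip_width: 0.0142
grip_force: 25.0
```

```bash
python3 -c "
from h import *
go(.6213,.0783,.071,1.285)
d=viewer.camera('wrist');save('w6.png',d['img'])"
```

```text
t 28.75 pos [0.6208 0.0787 0.135 ] rpy [-3.1414  0.      1.2886] w 0.0142 gf 25.0 F [ 0.1  0.2 -0.5]
shift [-0.003  0.006  0.64 ] rot [-0.0001  0.      0.0023]
```

View pics/w6.png

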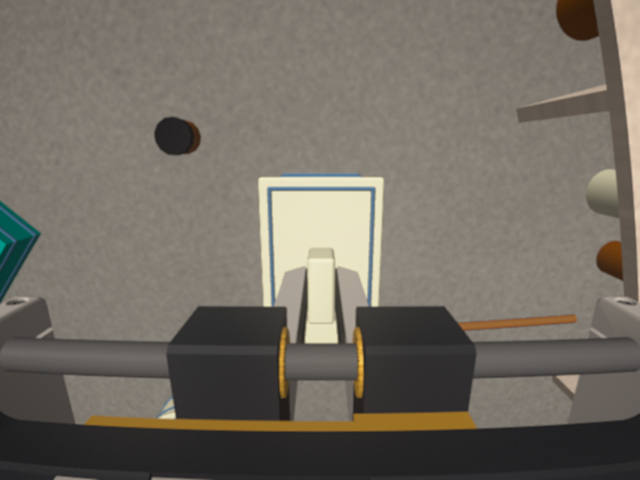

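The oblong lid is in line over its box, whose edge shows at (321,174). A rack of some kind appears at the right image edge (600+, 0–300), so I'll check clearance before lowering.

```bash
python3 -c "
from h import *
o=telemetry.get_obs();T=np.eye(4);T[:3,:3]=Ro.from_euler('xyz',o['eef_rot']).as_matrix();T[:3,3]=o['ee_pos']
W=world(viewer.camera('wrist'),T)
for u,v in [(620,60),(630,200),(560,105),(605,190),(625,270),(580,15)]:print('w',u,v,W[v,u].round(3))
W=world(viewer.camera('top'))
m=(W[...,2]>.05)&(W[...,0]>.66)&(abs(W[...,1])<.5);p=W[m];print(len(p),p.min(0).round(3) if len(p) else '',p.max(0).round(3) if len(p) else '')
"
```

```text
w 620 60 [0.805 0.15  0.11 ]
w 630 200 [0.806 0.072 0.107]
w 560 105 [0.804 0.132 0.057]
w 605 190 [0.857 0.054 0.023]
w 625 270 [0.804 0.025 0.101]
w 580 15 [0.852 0.191 0.026]
25250 [ 0.66  -0.401  0.05 ] [0.949 0.402 0.409]
```

The rack's front is at x ≈ 0.80, with about 9 cm to spare. I'll lower.

Call:
step_arm(plan=[{"dx":0,"dy":0,"dz":0.1,"rx":0,"ry":0,"rz":0,"claw":1},{"dx":0,"dy":0,"dz":0.2,"rx":0,"ry":0,"rz":0,"claw":1},{"dx":0,"dy":0,"dz":0.15,"rx":0,"ry":0,"rz":0,"claw":1},{"dx":0,"dy":0,"dz":0.07,"rx":0,"ry":0,"rz":0,"claw":1},{"dx":0,"dy":0,"dz":0.04,"rx":0,"ry":0,"rz":0,"claw":1},{"dx":0,"dy":0,"dz":0.03,"rx":0,"ry":0,"rz":0,"claw":1},{"dx":0,"dy":0,"dz":0.02,"rx":0,"ry":0,"rz":0,"claw":1},{"dx":0,"dy":0,"dz":0.01,"rx":0,"ry":0,"rz":0,"claw":1},{"dx":0,"dy":0,"dz":0,"rx":0,"ry":0,"rz":0,"claw":1},{"dx":0,"dy":0,"dz":0,"rx":0,"ry":0,"rz":0,"claw":1}])

```text
time_s: 29.9
ee_pos: [0.6214, 0.0783, 0.0732]
eef_rot: [3.141, -0.0, 1.287]
force: [-0.5, -0.2, -0.5]
grip_width: 0.0138
grip_force: 25.0
```

Call:
step_arm(plan=[{"dx":0,"dy":0,"dz":0.01,"rx":0,"ry":0,"rz":0,"claw":1},{"dx":0,"dy":0,"dz":0,"rx":0,"ry":0,"rz":0,"claw":1},{"dx":0,"dy":0,"dz":0,"rx":0,"ry":0,"rz":0,"claw":1}])

```text
time_s: 30.2
ee_pos: [0.6212, 0.0783, 0.072]
eef_rot: [-3.142, -0.0, 1.287]
force: [-0.0, 0.6, -0.6]
grip_width: 0.0136
grip_force: 25.0
```

Now 1.5 mm more slowly, then release, rise and back away from the scene.

Call:
step_arm(plan=[{"dx":0,"dy":0,"dz":0.01,"rx":0,"ry":0,"rz":0,"claw":1},{"dx":0,"dy":0,"dz":0.005,"rx":0,"ry":0,"rz":0,"claw":1},{"dx":0,"dy":0,"dz":0,"rx":0,"ry":0,"rz":0,"claw":1},{"dx":0,"dy":0,"dz":0,"rx":0,"ry":0,"rz":0,"claw":0.75},{"dx":0,"dy":0,"dz":0,"rx":0,"ry":0,"rz":0,"claw":0.6},{"dx":0,"dy":0,"dz":0,"rx":0,"ry":0,"rz":0,"claw":0.5},{"dx":0,"dy":0,"dz":0,"rx":0,"ry":0,"rz":0,"claw":0.5},{"dx":0,"dy":0,"dz":-0.1,"rx":0,"ry":0,"rz":0,"claw":0.5},{"dx":0,"dy":0,"dz":-0.25,"rx":0,"ry":0,"rz":0,"claw":0.5},{"dx":0,"dy":0,"dz":-0.3,"rx":0,"ry":0,"rz":0,"claw":0.5}])

```text
time_s: 31.2
ee_pos: [0.6208, 0.0782, 0.1361]
eef_rot: [-3.14, 0.001, 1.287]
force: [-0.1, -0.6, 0.6]
grip_width: 0.0472
grip_force: 0.0
```

Call:
step_arm(plan=[{"dx":0.1,"dy":-0.1,"dz":-0.3,"rx":0,"ry":0,"rz":0,"claw":0.5},{"dx":0.3,"dy":-0.2,"dz":-0.2,"rx":0,"ry":0,"rz":0,"claw":0.5},{"dx":0.35,"dy":-0.2,"dz":0,"rx":0,"ry":0,"rz":0,"claw":0.5},{"dx":0.35,"dy":-0.2,"dz":0,"rx":0,"ry":0,"rz":0,"claw":0.5},{"dx":0.35,"dy":-0.2,"dz":0,"rx":0,"ry":0,"rz":0,"claw":0.5},{"dx":0.35,"dy":-0.2,"dz":0,"rx":0,"ry":0,"rz":0,"claw":0.5},{"dx":0.3,"dy":-0.2,"dz":0,"rx":0,"ry":0,"rz":0,"claw":0.5},{"dx":0.2,"dy":-0.1,"dz":0,"rx":0,"ry":0,"rz":0,"claw":0.5},{"dx":0,"dy":0,"dz":0,"rx":0,"ry":0,"rz":0,"claw":0.5},{"dx":0,"dy":0,"dz":0,"rx":0,"ry":0,"rz":0,"claw":0.5}])

```text
time_s: 32.2
ee_pos: [0.5512, 0.3381, 0.1859]
eef_rot: [3.141, -0.0, 1.288]
force: [0.2, -0.9, 1.0]
grip_width: 0.047
grip_force: 0.0
```

```bash
python3 -c "
from fit import *
d=viewer.camera('top');W=world(d)
for k in M:
    if k[0]=='L':M[k]=M[k][:2]+(.04,.045)
for n,g in {'Lbig':(.452,-.078),'Lsmall':(.601,-.294),'Lsq':(.4345,-.278),'Lobl':(.6213,.0783)}.items():
    print(n,*fit(d,n,g))
    m=(np.hypot(W[...,0]-g[0],W[...,1]-g[1])<.03)&(np.hypot(W[...,0]-g[0],W[...,1]-g[1])>.022);P=W[m];P=P[np.isfinite(P).all(1)]
    c=np.linalg.lstsq(np.c_[P[:,:2]-g,np.ones(len(P))],P[:,2],rcond=None)[0];print('plane slope,z',c.round(3))
s=viewer.camera('side');a=cv2.resize(d['img'][160:310,210:470],(780,450));b=s['img'][150:330,200:400]
save('fin_top.png',a);save('fin_side.png',cv2.resize(b,(660,594)))"
```

```text
Lbig [ 0.4528 -0.0785  0.1685] 0.992
plane slope,z [-0.008  0.007  0.045]
Lsmall [ 0.6026 -0.2934  0.1169] 0.963
plane slope,z [ 0.243 -0.323  0.039]
Lsq [ 0.4355 -0.2756  0.7462] 0.985
plane slope,z [-0.    -0.002  0.045]
Lobl [0.6224 0.0792 1.2847] 0.989
plane slope,z [ 0.054 -0.01   0.045]
```

View pics/fin_side.png

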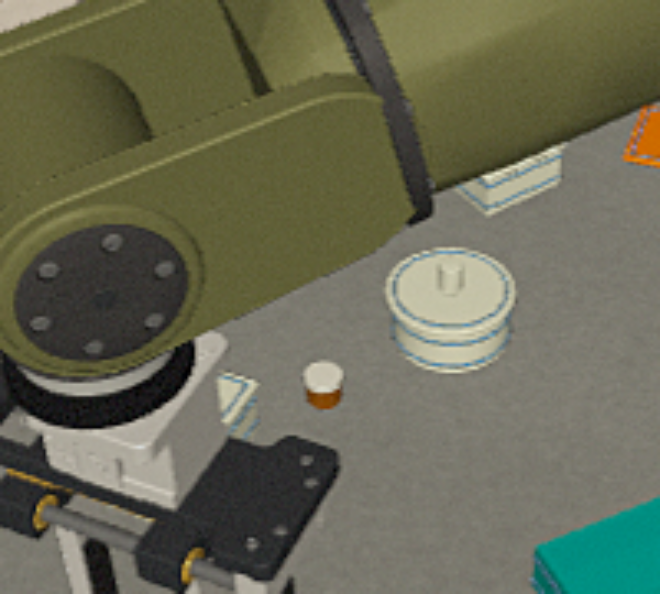

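View pics/fin_top.png

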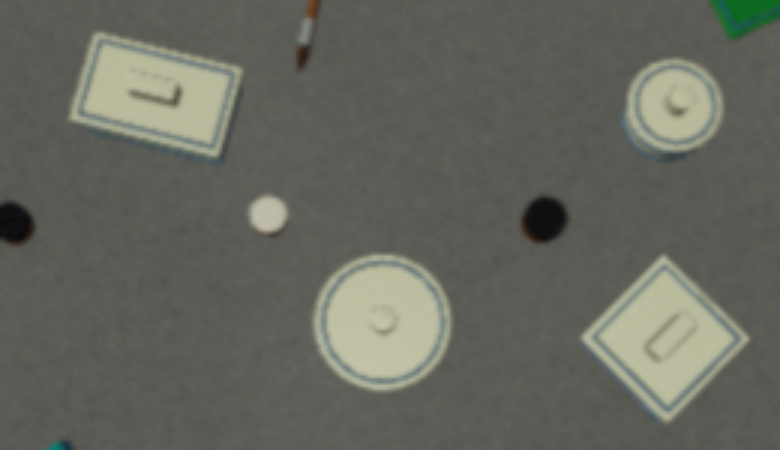

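The top view shows all four lids on their own boxes and in line. The small round lid's slope reading looks contaminated by its edge, so I'll check it more carefully.

```bash
python3 -c "
from fit import *
d=viewer.camera('top');W=world(d)
for n,g in {'big':(.4528,-.0785),'small':(.6026,-.2934),'sq':(.4355,-.2756),'obl':(.6224,.0792)}.items():
    for k in (0,1):
        r=np.hypot(W[...,0]-g[0],W[...,1]-g[1]);m=(r<.029)&(r>.013)&(abs(W[...,2]-.045)<.012);P=W[m]
    c=np.linalg.lstsq(np.c_[P[:,:2]-g,np.ones(len(P))],P[:,2],rcond=None)[0];e=P[:,2]-np.c_[P[:,:2]-g,np.ones(len(P))]@c
    print(n,len(P),'mean off',(P[:,:2].mean(0)-g).round(3),c.round(3),e.std().round(4))
g=(.6026,-.2934)
u,v=433,198
print((W[186:212:3,420:448:3,2]*1000).round(0))
"
```

```text
big 471 mean off [-0. -0.] [ 0.003 -0.008  0.045] 0.0017
small 425 mean off [-0.  0.] [0.01  0.003 0.045] 0.0019
sq 428 mean off [-0.001  0.002] [-0.006  0.006  0.045] 0.0021
obl 386 mean off [-0.001 -0.001] [-0.002 -0.008  0.046] 0.0022
[[-1. 48. 47. 47. 46. 46. 47. 46. 44. -2.]
 [ 4. 46. 46. 46. 44. 72. 69. 48. 45. 44.]
 [49. 42. 49. 46. 54. 70. 70. 68. 47. 46.]
 [45. 46. 45. 47. 51. 69. 68. 45. 46. 47.]
 [44. 46. 44. 44. 47. 49. 47. 47. 42. 44.]
 [25. 44. 46. nan 45. 45. 44. 47. 43. 47.]
 [16. 43. 49. 45. 45. 44. 44. 42. 44. -1.]
 [ 0. 17. 43. 48. 47. 44. 42. 41. 43. -1.]
 [-3.  0. 10. 32. 32. 43. 35.  3.  1.  0.]]
```

Call:
step_arm(plan=[{"dx":0.3,"dy":-0.3,"dz":-0.2,"rx":0,"ry":0,"rz":0,"claw":0.5},{"dx":0.3,"dy":-0.35,"dz":-0.2,"rx":0,"ry":0,"rz":0,"claw":0.5},{"dx":0.3,"dy":-0.35,"dz":-0.2,"rx":0,"ry":0,"rz":0,"claw":0.5},{"dx":0.3,"dy":-0.35,"dz":-0.2,"rx":0,"ry":0,"rz":0,"claw":0.5},{"dx":0.3,"dy":-0.35,"dz":0,"rx":0,"ry":0,"rz":0,"claw":0.5},{"dx":0.2,"dy":-0.35,"dz":0,"rx":0,"ry":0,"rz":0,"claw":0.5},{"dx":0,"dy":-0.35,"dz":0,"rx":0,"ry":0,"rz":0,"claw":0.5},{"dx":0,"dy":-0.2,"dz":0,"rx":0,"ry":0,"rz":0,"claw":0.5},{"dx":0,"dy":0,"dz":0,"rx":0,"ry":0,"rz":0,"claw":0.5},{"dx":0,"dy":0,"dz":0,"rx":0,"ry":0,"rz":0,"claw":0.5}])

```text
time_s: 33.35
ee_pos: [0.3505, 0.5729, 0.2656]
eef_rot: [3.141, -0.0, 1.286]
force: [-0.2, 0.4, -0.3]
grip_width: 0.0468
grip_force: 0.0
```

```bash
python3 -c "
from fit import *
s=viewer.camera('side');save('fin_side2.png',cv2.resize(s['img'][160:330,200:400],(700,595)))"
```

```text
(no output)
```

View pics/fin_side2.png

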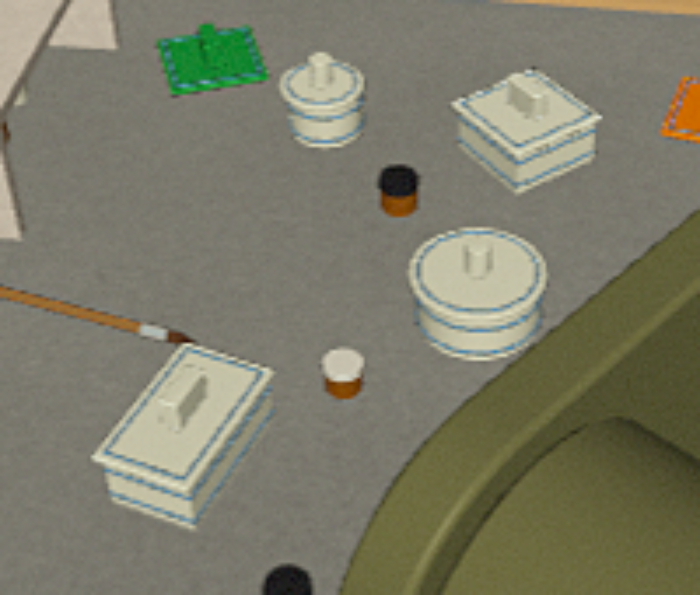

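All four lids are seated level, with the plate tops at 45–46 mm and slopes of 0.01 or less, and the arm is clear.

```bash
python3 -c "
from station import hand_in
print(hand_in())"
```

```text
the job is handed in; nothing more can be done
None
```

All four lids are on their own boxes, seated level and in line by the last camera check, and the job was handed in after about 33 s of the 102 s; the hand-in gave no verdict.

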